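Clamp the instrument pot to the slotted board and put the marker in it

TASK

Clamp the blue pot to the slotted board with the T-bolt so that it cannot be knocked over: lower the bolt's head through the open stretch of the slot, slide the bolt along the slot into the pot's fork, turn its head square under the slot's lips, then tighten the red wing nut firmly. After that, stand the marker upright in the pot. Keep the pot upright and leave the jar, the slide box and the dishes alone.

Things in the scene. Friction and masses are not known exactly. Their poses are not given: they have to be found in the camera images.
- board: Fixed aluminium board on the bench, 120 (x) x 350 (y) x 19 high; origin at the centre of its underside; yaw varies. One T-slot runs along its y axis at x = 0, closed by black caps at both ends (usable y -165 to +165). Slot opening 18 wide through lips 6 thick (z 13 to 19); below it a channel 29.8 wide, 9 high, floor at z 4.
- pot: Loose blue steel pot on a foot, 0.7 kg, on the board; a key under the foot lets it slide only along the slot. Origin under the cup's centre at the foot's underside (board z 19); axes as the board's. Cup 42 outside, 34 inside, rim 66 above the origin. Foot 50 wide, 8 thick, y -30 to +129; its +y end is a fork open to +y, 12 wide (x) from y 88 to 116, flared at the tips.
- seat (a point): On the top of the pot's foot (8 above its underside), 95 from the cup's centre along +y: where the bolt's axis belongs in the fork. The T-head does not pass down through the fork: lower it into the slot with the bolt's axis at least 55 beyond the seat in +y (80 mm or more of slot is free there), then slide it back towards -y.
- cup_floor (a point): Centre of the cup's inner floor, 12 above the underside of the pot's foot and 54 below the rim.
- bolt_head (a point): Centre of the T-bolt's steel head, 3.5 above the bolt's underside. z up along the bolt, x along the head. Head 29 long (x), 15 wide (y), 7 high; two opposite corners are cut away so that in the channel it can turn a quarter turn clockwise seen from above and then stops a few degrees past square.
- bolt: The T-bolt, 100 g with washer and nut; origin at the centre of its underside. Above the head a round shoulder 15 diameter, 5 high, then a shank 9 diameter. At the start it stands upright in the block's pocket, underside 6 above the bench, head along the block's x. With its head on the channel floor (2 mm of play below the lips) the loose washer hangs 2 mm above the pot's foot.
- washer: Steel washer, 32 diameter, 3 thick, carried by the bolt below the nut; origin at the centre of its underside, 25 above the bolt's underside while the nut is loose. It goes down with the nut and presses on the two sides of the fork.
- wing (a point): Middle of the red wing nut's upright flat bar, by which the bolt is held and turned: 38 long (its x axis), 12 thick (y), 32 high (top 13 above this point). z up. On the loose nut it is 60 above the bolt's underside and the bar lies along the head. While being tightened the nut comes down at least 2 mm; the bolt rises 2 mm.
- nut (a joint): Turn of the nut on the bolt, rad: 0 loose (the start, a stop), grows clockwise seen from above, stop at 2.4. The nut goes down the bolt 3 mm per rad. The thread is stiff (0.11 N m): the loose bolt turns along with the nut until its head stops in the channel, then the nut turns. The washer meets the fork at about 1.33 rad, then the clamp force grows: firm past 1.6 rad (0.2 N m). Let go, it may spring back to 1.9.
- marker_mid (a point): Middle of the marker pen: white with a green cap, 14 diameter, 135 long, 22 g, standing upright in the round bore of the block at the start (its lower end 6 above the bench, bore 26 deep). z towards the cap.
- marker_foot (a point): Centre of the marker's lower end.
- block: Fixed wooden parts block, 170 (x) x 56 (y) x 32 high, origin at the centre of its underside. Oblong pocket for the bolt at x -55 (32 x 18, long side along x), bore for the marker at x +55 (19 diameter), both with floors 6 above the bench.
- jar_mid (a point): Amber jar with a black lid, 64 diameter, 85 high, loose; its middle. A bystander.
- slidebox: Wooden box of slides, 110 x 85 x 34 high, loose; origin under its centre. A bystander.
- dishes: Stack of three culture dishes, 94 diameter, 45 high, loose; origin under its centre. A bystander.

How it is judged (in metres and radians):
On the way, in this order (a step that is already met when the one before it is completed fails the run):
1. the T-head is down in the slot's channel, still lying along the slot (x of bolt_head in the frame of board between -0.004 and 0.004 m and z of bolt_head in the frame of board between 0.004 and 0.0115 m and y of bolt_head in the frame of board between -0.165 and 0.165 m and angle between bolt_head's own z axis and vertical below 0.15 rad and angle between the x axis of bolt_head and the y axis of board, either way round below 0.7 rad), for 0.1 s.
2. the bolt has been slid into the pot's fork (axis within 6 mm of the seat), head still lying along the slot (all of step 1 and horizontal distance between bolt_head and seat below 0.006 m), for 0.1 s.
3. the head has been turned square to the slot, within 0.35 rad (x of bolt_head in the frame of board between -0.004 and 0.004 m and z of bolt_head in the frame of board between 0.004 and 0.0115 m and y of bolt_head in the frame of board between -0.165 and 0.165 m and angle between bolt_head's own z axis and vertical below 0.15 rad and horizontal distance between bolt_head and seat below 0.006 m and angle between the x axis of bolt_head and the x axis of board, either way round below 0.35 rad), for 0.1 s.
4. the nut is tight: the washer presses on the pot's fork with more than 6 N (all of step 3 and contact force between washer and pot above 6 N), for 0.2 s.
5. the marker stands in the cup (horizontal distance between marker_foot and cup_floor below 0.015 m and z of marker_foot in the frame of pot between 0.008 and 0.02 m and angle between marker_mid's own z axis and vertical below 0.5 rad), for 0.2 s.
At the end, for the whole second after the job is handed in: Head under the slot's lips, square within 0.35 rad, bolt within 6 mm of the seat and 4 mm of the slot's middle; washer presses the fork with over 6 N; pot at rest, keyed flat on the board (3 mm, 0.06 rad); marker's foot on the cup floor within 8 mm, leaning under 0.5 rad (all of step 4 and all of step 5 and x of pot in the frame of board between -0.003 and 0.003 m and z of pot in the frame of board below 0.0215 m and angle between pot's own z axis and vertical below 0.06 rad and linear speed of pot below 0.02 m/s); the robot touches nothing.
It fails at once if the jar moved more than 30 mm (distance of jar_mid from where it was at the start of the episode above 0.03 m).
It fails at once if the slide box moved more than 30 mm (distance of slidebox from where it was at the start of the episode above 0.03 m).
It fails at once if the dishes moved more than 30 mm (distance of dishes from where it was at the start of the episode above 0.03 m).
It fails at once if the pot is tipped by more than 0.35 rad (angle between pot's own z axis and vertical above 0.35 rad).
It also fails if it takes over 72 s, if anything falls off the work surface, if the arm or the gripper's body presses on something with over 40 N, if the wrist force passes 120 N, or if a joint passes its speed limit or range.

ROBOT

A 6-joint arm with a two-finger parallel gripper is mounted at the origin on the work surface. World frame = base frame: x ahead of the robot, y to its left, z up, the work surface at z = 0. Lengths are in m, angles in degrees, forces in N, time in s.
With the tool pointing down it reaches from about 0.25 to 0.725 m from the base axis. Payload 9.7 kg.
Tool frame: the origin (TCP) lies where the fingers leave the gripper's body, on its centre line; the fingertips stand 73 mm ahead of it and the grasp point (between the pads) lies 54 mm ahead of it; y points along the fingers, x is the direction in which the jaws open and shut, and the axes are right-handed (so a half turn about y gives the same grasp; the last joint's range is limited). The gripper opens to 85 mm and grips with 20 to 120 N. Pads are 22 mm wide; open, the fingers measure 114 mm over their backs; the gripper's body (76 mm by 85 mm) begins 54 mm behind the grasp point. The pads swing forward as they close: fully open they stand 13 mm farther back than shut.
Start: joints at [-65.833, 4.979, 10.078, 95.1, 0, 90], TCP at [0.225, -0.502, 0.304] pointing down, gripper open.
Joint ranges: [-179.16, 179.16], [-48.56, 103.87], [-65.8, 70.77], [-126.05, 130.52], [-82.76, 87.17], [-180, 180]. Speed limits (degrees/s): [127.2, 127.2, 147.25, 180, 180, 180].

INTERFACE

Orientations are given as [roll, pitch, yaw] about the fixed x, y, z axes, in that order (R = Rz(yaw) Ry(pitch) Rx(roll)).
In Python, from workcell import sensors, imaging, bot, models gives the robot as it stands.
- The arm moves only by the tool arm_command, never from a script. Its argument "rows" is one flat list of numbers, 7 for each row, row after row: the shift along the tool's x, y, z in cm, then the turn, a rotation vector about the tool's x, y, z in degrees, then the gripper's target within -1 to 1 (fully open at 1, half-way at 0, shut at -1). A call has 1 to 12 rows; each row is the pose to reach, as a shift and turn from the pose commanded when the call began, along the tool's axes at that moment; what a row does not reach only later rows make up. A row lasts 1/12 s, in which the tool goes at most 41.7 mm and 7.16 degrees, less where a joint would pass 70% of its speed; a pose out of reach is approached as far as the arm can. A call with a gripper value outside its range is refused whole. The fingers move at their own pace and stop on an object; "force" is the grip in N (left out, the last holds). Time passes only in rows, so rows that repeat a pose let the fingers close. It gives the time, the measured TCP pose, the force and the opening at its end, in the units of the state.
- sensors.get_obs(): the state, without advancing time (a new reading comes with each control period).
- imaging.camera(name): name is "side" or "top"; returns a dict with "pixels" (384x512x3 uint8, blue, green, red), "z_map" (384x512 float32, m along the optical axis (not along the pixel's ray), 0 where there is no reading), "camera_matrix" (3x3 intrinsics, pixels), "world_from_camera" (4x4, takes a point from camera to world coordinates). Camera axes: x right, y up, looking along -z (the intrinsics and any distortion apply to the point x, -y, -z); pixel columns grow to the right and rows downward; lengths in m; the calibration is good to about 2 mm. A picture is of the moment at which its call begins.
- bot.job_done(): hands the job in, once; it reports no verdict.
Trained networks look in the newest picture that a camera, given by its name, has taken for a name from the list of things; names that differ only in an ending like _2 or _b are one class to them, and where a whole thing is asked for, a point or a joint stands for the part that bears it (a point fixed in the world has none). Each returns a list of dicts, best first, with "conf" (0 to 1); they miss things now and then, are a little off and sometimes report something else, mostly with a low value. They report only what shows in the picture. A call takes as long as a camera call.
- models.search_frame(thing, camera): "extent" ([centre column, centre row, width, height] in pixels, round what is visible of it).
- models.spot_point(thing, camera): "location" ([column, row] in pixels: a listed point, or the origin of a listed thing).
The state is a dict: "time": time; "q": joint angles; "qd": joint speeds; "joint_efforts": joint torques, N m; "ee_pos": TCP position; "tcp_rot": TCP orientation; "wrist_force": force on the tool from outside, world axes, zero at the start; "torque": the same for the moment, N m; "opening": finger opening in m.
Only numpy, scipy, OpenCV 4.12 (cv2) and the standard library are available. Lean on these libraries where they do the work, as an engineer would, in place of code of your own. Each camera call takes 0.05 s, during which the arm holds its last target.

## Working session

There is one attempt and no reset: what is moved stays moved. The work goes in short steps, Python scripts to look and compute and a tool call to move; the robot and the scene stay as the last step left them, time stands still between calls to the robot, and variables do not carry over. Pictures are saved under pics/ and viewed, and the job is handed in when it is done.

Besides the shell and the picture viewer there is one more tool, called after "Emit:" as name(argument=value, ...) on one line, values as JSON. arm_command: Moves the arm, as the interface text tells. Its arguments: {"type":"object","properties":{"rows":{"type":"array","items":{"type":"number"}},"force":{"type":"number"}},"required":["rows"]}

```bash
ls; mkdir -p pics; cat > h.py <<'E'
import numpy as np, cv2
from workcell import sensors, imaging, bot, models
def snap(cam,name=None):
    c=imaging.camera(cam)
    if name: cv2.imwrite('pics/'+name+'.png',c['pixels'])
    return c
def w(c,u,v,z=None):
    K=c['camera_matrix'];T=c['world_from_camera']
    d=np.array([(u-K[0,2])/K[0,0],-(v-K[1,2])/K[1,1],-1.0])
    if z is None:
        u0,v0=int(round(u)),int(round(v))
        p=c['z_map'][max(0,v0-1):v0+2,max(0,u0-1):u0+2]; p=p[p>0]
        return T[:3,:3]@(d*np.median(p))+T[:3,3]
    dw=T[:3,:3]@d
    return T[:3,3]+dw*(z-T[2,3])/dw[2]
def cloud(c):
    K=c['camera_matrix'];T=c['world_from_camera'];H,W=c['z_map'].shape
    u,v=np.meshgrid(np.arange(W),np.arange(H));Z=c['z_map']
    P=np.stack([(u-K[0,2])/K[0,0]*Z,-(v-K[1,2])/K[1,1]*Z,-Z],-1)
    return P@T[:3,:3].T+T[:3,3]
def proj(c,p):
    T=np.linalg.inv(c['world_from_camera']);q=T[:3,:3]@np.array(p)+T[:3,3];K=c['camera_matrix']
    return K[0,2]+K[0,0]*q[0]/-q[2],K[1,2]-K[1,1]*q[1]/-q[2]
E
python3 - <<'E'
from h import *
print(sensors.get_obs())
for n in ['top','side']:
    c=snap(n,n+'0');print(n,c['camera_matrix'],c['world_from_camera'],[k for k in c])
    for t in ['board','pot','seat','cup_floor','bolt','wing','washer','marker_mid','block','jar_mid','slidebox','dishes']:
        r=models.spot_point(t,n)[:2];print(t,[(np.round(x['location'],1),round(x['conf'],2)) for x in r])
E
```

```text
pics
{'time': 0.0, 'q': array([-6.58351774e+01,  5.01330493e+00,  1.00340856e+01,  9.51005140e+01,
        1.49496536e-03,  8.99992863e+01]), 'qd': array([ 0.00698576, -0.00069227,  0.01495769, -0.05505647, -0.0789139 ,
       -0.07201866]), 'joint_efforts': array([ 1.53045312e-03, -5.20389676e+01,  4.64801860e+01,  1.64340256e-02,
        1.83626912e-04, -7.09279760e-06]), 'ee_pos': array([ 0.22509939, -0.50167889,  0.30315855]), 'tcp_rot': array([-8.99985040e+01,  7.97332843e-02, -6.58344637e+01]), 'wrist_force': array([-0.15875312,  0.55500685, -0.09621219]), 'torque': array([-0.00104264,  0.02686786,  0.01413658]), 'opening': 0.08572118460095383}
top [[460.73838638   0.         250.09416793]
 [  0.         460.73838638 198.47181058]
 [  0.           0.           1.        ]] [[ 0.00875684  0.98135771 -0.19199055  0.31998188]
 [-0.99978377  0.00497101 -0.02019168 -0.01448418]
 [-0.01886088  0.19212585  0.98118904  1.40939942]
 [ 0.          0.          0.          1.        ]] ['pixels', 'z_map', 'camera_matrix', 'world_from_camera']
board [(array([251.9, 207.1]), 0.6)]
pot [(arra
[... 795 characters left out ...]

 [ 0.          0.          0.          1.        ]] ['pixels', 'z_map', 'camera_matrix', 'world_from_camera']
board [(array([259.8, 216. ]), 0.58), (array([366.2, 151.5]), 0.53)]
pot [(array([287.3, 192.9]), 0.88)]
seat [(array([268.2, 206.2]), 0.98)]
cup_floor [(array([290.3, 192.1]), 0.83)]
bolt [(array([220.8, 353.7]), 0.56)]
wing [(array([216.1, 337.5]), 0.79), (array([297.6, 140.7]), 0.19)]
washer [(array([219.5, 343. ]), 0.71)]
marker_mid [(array([171.8, 306.2]), 0.66)]
block [(array([197.4, 338.3]), 0.72)]
jar_mid [(array([361.4, 152.2]), 0.61)]
slidebox [(array([299.4, 139.2]), 0.94), (array([197.6, 341.7]), 0.2)]
dishes [(array([187.7, 207.5]), 0.69), (array([363.1, 153. ]), 0.62)]
```

View images.

View pics/top0.png

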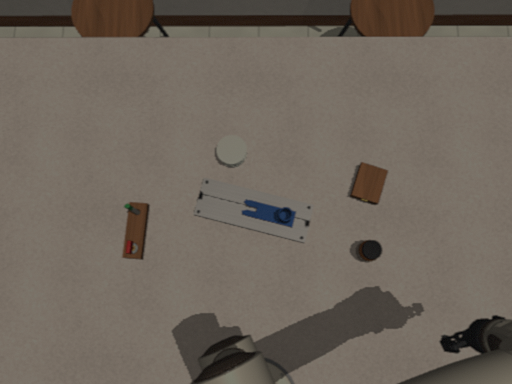

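View pics/side0.png

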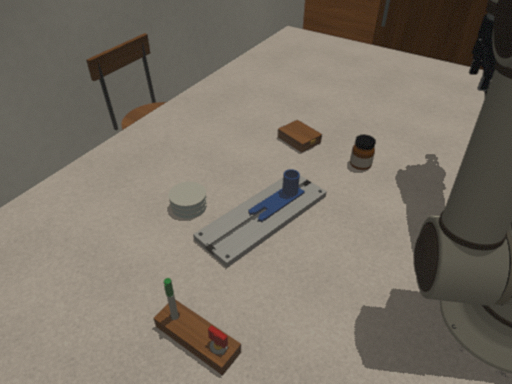

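```bash
python3 - <<'E'
from h import *
for n in ['top','side']:
    c=snap(n);P=cloud(c);im=c['pixels']
    np.savez('/tmp/%s.npz'%n,**c)
    print(n,'bench z', np.median(P[...,2][(abs(P[...,2])<.02)]), w(c,170,300) if n=='top' else w(c,120,300))
    b={'top':(190,175,318,245),'side':(190,160,332,265)}[n]
    sub=P[b[1]:b[3],b[0]:b[2]].reshape(-1,3)
    m=(sub[:,2]>0.0145)&(sub[:,2]<0.024)
    r=cv2.minAreaRect(sub[m][:,:2].astype(np.float32)*1000);print('board',m.sum(),r)
    b={'top':(118,195,155,265),'side':(150,290,245,370)}[n]
    sub=P[b[1]:b[3],b[0]:b[2]].reshape(-1,3)
    m=(sub[:,2]>0.026)&(sub[:,2]<0.037)
    r=cv2.minAreaRect(sub[m][:,:2].astype(np.float32)*1000);print('block',m.sum(),r)
    b={'top':(185,170,325,250),'side':(190,160,332,265)}[n]
    cr=im[b[1]:b[3],b[0]:b[2]];cv2.imwrite('pics/%s_board.png'%n,cv2.resize(np.clip(cr*1.6,0,255).astype(np.uint8),None,fx=5,fy=5,interpolation=cv2.INTER_CUBIC))
    b={'top':(110,190,165,270),'side':(145,270,250,370)}[n]
    cr=im[b[1]:b[3],b[0]:b[2]];cv2.imwrite('pics/%s_block.png'%n,cv2.resize(np.clip(cr*1.6,0,255).astype(np.uint8),None,fx=5,fy=5,interpolation=cv2.INTER_CUBIC))
E
```

```text
top bench z 0.0008050210964017923 [0.2843893  0.25179956 0.0010071 ]
board 2988 ((558.501953125, 3.40887451171875), (350.36285400390625, 121.12867736816406), 75.9943618774414)
block 816 ((491.8095397949219, 360.88336181640625), (58.535465240478516, 170.10768127441406), 85.45032501220703)
side bench z 2.620639412737047e-05 [ 6.83671672e-01  3.77928526e-01 -5.07155823e-04]
board 3614 ((595.6258544921875, -2.650177001953125), (352.9650573730469, 195.6363067626953), 75.84223937988281)
block 2111 ((493.75665283203125, 363.865234375), (57.98398208618164, 171.91490173339844), 86.30760955810547)
```

View pics/top_board.png

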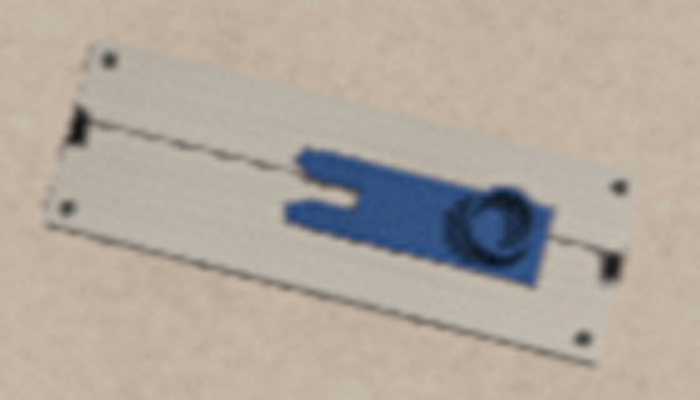

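View pics/side_board.png

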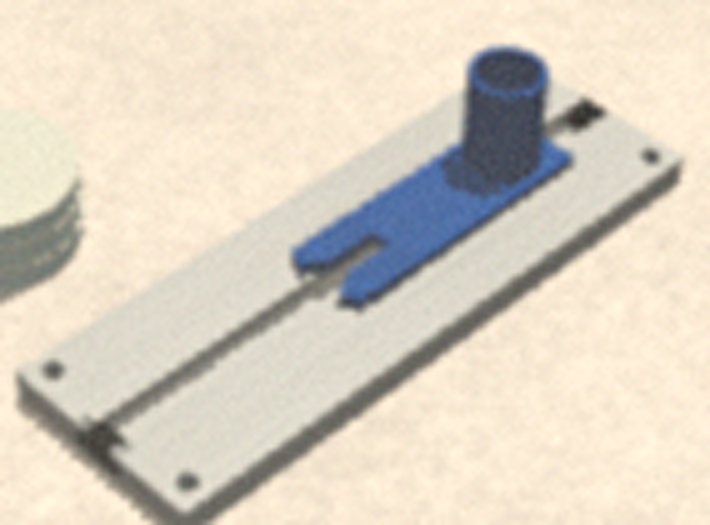

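View pics/side_block.png

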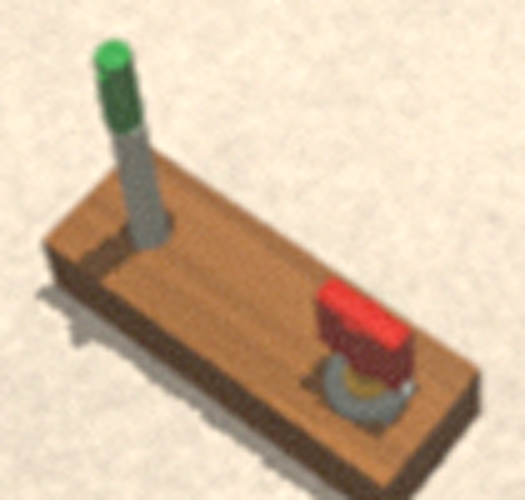

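View pics/top_block.png

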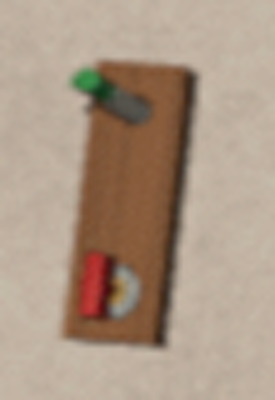

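```bash
cat > fit.py <<'E'
from h import *
def rectfit(P,zlo,zhi,c0,yaw,LX,LY,excl=None):
    # returns refined centre & yaw. c0 in m
    Q=P.reshape(-1,3);Q=Q[(Q[:,2]>zlo)&(Q[:,2]<zhi)]
    c=np.array(c0,float)
    for it in range(6):
        R=np.array([[np.cos(yaw),-np.sin(yaw)],[np.sin(yaw),np.cos(yaw)]])
        L=(Q[:,:2]-c)@R
        m=(abs(L[:,0])<LX/2+.012)&(abs(L[:,1])<LY/2+.012);S=L[m]
        def edges(a,b,La,Lb):
            e=[];t=[]
            for k in np.arange(-Lb/2+.01,Lb/2-.01,.004):
                s=S[(b(S)>=k)&(b(S)<k+.004)]
                if len(s)<6: continue
                lo,hi=a(s).min(),a(s).max()
                e.append((lo,hi));t.append(k+.002)
            e=np.array(e);t=np.array(t)
            return t,e
        t,e=edges(lambda s:s[:,0],lambda s:s[:,1],LX,LY)
        out=[]
        for arr in (e[:,0],e[:,1]):
            k=abs(arr-np.median(arr))<.006;out.append(np.polyfit(t[k],arr[k],1))
        t2,e2=edges(lambda s:s[:,1],lambda s:s[:,0],LY,LX)
        dy=np.median(e2.mean(1));wy=np.median(e2[:,1]-e2[:,0])
        dx=(out[0][1]+out[1][1])/2;wx=out[1][1]-out[0][1];sl=(out[0][0]+out[1][0])/2
        c=c+R@np.array([dx,dy]);yaw=yaw-np.arctan(sl)
    return c,np.degrees(yaw),wx,wy,[o[0] for o in out]
E
python3 - <<'E'
from fit import *
for n in ['top','side']:
    c=np.load('/tmp/%s.npz'%n);P=cloud(c)
    zb=-.0 if n=='side' else 0.0008
    try: print(n,'board',rectfit(P,zb+.014,zb+.024,(.5585,.0034),np.radians(-14),.12,.35))
    except Exception as e: print(e)
    # block: use yaw with LX along... swap: treat long as y
    r=rectfit(P,zb+.026,zb+.037,(.493,.362),np.radians(-4.1+90),.056,.17);print('block',r[0],r[1]-90,r[2:])
E
```

```text
top board (array([0.55838263, 0.00307675]), np.float64(-14.10238499162596), np.float64(0.11760060806937471), np.float64(0.3466929922026031), [np.float64(-0.0014990874259412203), np.float64(0.0014990874260080091)])
block [0.49209717 0.36046469] -3.9660258417428196 (np.float64(0.05439916954017832), np.float64(0.1674209258298163), [np.float64(0.005193692582597276), np.float64(-0.005193692591963403)])
side board (array([0.5605127 , 0.00721481]), np.float64(-13.939723245566402), np.float64(0.11913119529506536), np.float64(0.3478692582052207), [np.float64(-0.0016688795478455672), np.float64(0.0016688795465847244)])
block [0.49287944 0.36407357] -3.7510247651801194 (np.float64(0.056204854247546066), np.float64(0.16953634857938613), [np.float64(-0.0006881039715702503), np.float64(0.0006879095458899756)])
```

```bash
python3 - <<'E'
from fit import *
bc={'top':(.5584,.0031),'side':(.5605,.0072)};bk={'top':(.4921,.3605),'side':(.4929,.3641)}
yb=np.radians(-14.0);yk=np.radians(-3.86)
R=lambda y:np.array([[np.cos(y),-np.sin(y)],[np.sin(y),np.cos(y)]])
for n in ['top','side']:
    c=np.load('/tmp/%s.npz'%n);P=cloud(c);im=c['pixels'].astype(int)
    B,G,Rr=im[...,0],im[...,1],im[...,2]
    L=(P[...,:2]-np.array(bc[n]))@R(yb);z=P[...,2]-(0.0008 if n=='top' else 0)
    blue=(B>Rr+25)&(abs(L[...,0])<.05)&(abs(L[...,1])<.17)
    f=blue&(z>.022)&(z<.032)
    print(n,'foot',f.sum(),[np.percentile(L[f][:,i],[0,1,99,100]).round(4) for i in (0,1)])
    rim=blue&(z>.080)&(z<.092); rr=L[rim]
    print(' rim',rim.sum(),rr.min(0),rr.max(0),(rr.min(0)+rr.max(0))/2, z[rim].max())
    Lk=(P[...,:2]-np.array(bk[n]))@R(yk)
    red=(Rr>B+60)&(Rr>G+60)&(abs(Lk[...,0]+.055)<.04)&(abs(Lk[...,1])<.04)&(z>.072)
    s=Lk[red];print(' wingtop',red.sum(),s.min(0),s.max(0),np.median(s,0),np.percentile(z[red],[50,98]))
    if len(s): print(cv2.minAreaRect((s*1000).astype(np.float32)))
    gr=(G>Rr+15)&(G>B+15)&(abs(Lk[...,0]-.055)<.05)&(abs(Lk[...,1])<.05)&(z>.12)
    s=Lk[gr];print(' cap',gr.sum(),s.min(0),s.max(0),z[gr].max())
    t=gr&(z>z[gr].max()-.006); print(L[t].shape, Lk[t].mean(0))
    for th in ['dishes','jar_mid','slidebox']:
        r=models.spot_point(th,n)[0];print(th,w(c,*r['location'],z=.04 if th=='jar_mid' else 0).round(3))
E
```

```text
top foot 514 [array([-0.0239, -0.0234,  0.023 ,  0.0234]), array([-0.1235, -0.1225,  0.0283,  0.0314])]
 rim 49 [-0.02015196 -0.11655672] [ 0.01711532 -0.07644846] [-0.00151832 -0.09650259] 0.08914686535211716
 wingtop 42 [-0.07178667 -0.00562206] [-0.03958784  0.0067001 ] [-0.05581869  0.00093444] [0.07991188 0.08496351]
((-55.891639709472656, 0.5409393310546875), (11.07839584350586, 32.50687789916992), 85.28031921386719)
 cap 23 [ 0.04859831 -0.00651546] [0.05819646 0.01040355] 0.146418329939099
(12, 2) [ 0.0550363  -0.00037375]
dishes [0.734 0.072 0.   ]
jar_mid [ 0.427 -0.326  0.04 ]
slidebox [ 0.643 -0.346  0.   ]
side foot 552 [array([-0.0261, -0.025 ,  0.0248,  0.0254]), array([-0.1262, -0.1246,  0.0283,  0.0319])]
 rim 34 [-0.02132571 -0.11513927] [ 0.01877044 -0.07823124] [-0.00127764 -0.09668526] 0.08751378027329482
 wingtop 122 [-0.07396079 -0.00522485] [-0.03639358  0.00664948] [-0.0550335   0.00076746] [0.07992913 0.08179065]
((-55.19431686401367, 0.7015275955200195), (37.51387405395508, 11.854111671447754), 0.6925608515739441)
 cap 59 [ 0.04783587 -0.00616723] [0.05965761 0.00881407] 0.1447400373382609
(38, 2) [0.05436909 0.00032282]
dishes [0.75  0.077 0.   ]
jar_mid [ 0.432 -0.338  0.04 ]
slidebox [ 0.641 -0.349  0.   ]
```

```bash
cat >> h.py <<'E'
from scipy.spatial.transform import Rotation as Ro
def go(pos,yaw,ccw=None):
    """shift cm / rotvec deg in tool axes for target TCP pos & yaw tool down"""
    o=sensors.get_obs();R=Ro.from_euler('xyz',o['tcp_rot'],degrees=True)
    T=Ro.from_euler('xyz',[-90,0,yaw],degrees=True)
    s=R.inv().apply(np.array(pos)-o['ee_pos'])*100
    r=(R.inv()*T).as_rotvec(degrees=True)
    print('t',round(o['time'],2),'pos',o['ee_pos'].round(4),'rot',o['tcp_rot'].round(2),'q',o['q'].round(1),'F',o['wrist_force'].round(1),'M',o['torque'].round(2),'open',round(o['opening'],4))
    print('shift',s.round(2),'turn',r.round(2))
E
python3 -c "
from h import *
go([.4374,.3666,.26],-65.83)"
```

```text
t 1.7 pos [ 0.2252 -0.5018  0.3039] rot [-90.    -0.   -65.83] q [-65.8   5.   10.1  95.1   0.   90. ] F [ 0.1 -0.2  0.2] M [-0.04  0.03 -0.02] open 0.0857
shift [-70.54   4.39  54.91] turn [-0. -0.  0.]
```

Emit:
arm_command(rows=[-70.5, 4.4, 54.9, 0, 0, 0, 1, -70.5, 4.4, 54.9, 0, 0, 0, 1, -70.5, 4.4, 54.9, 0, 0, 0, 1, -70.5, 4.4, 54.9, 0, 0, 0, 1, -70.5, 4.4, 54.9, 0, 0, 0, 1, -70.5, 4.4, 54.9, 0, 0, 0, 1, -70.5, 4.4, 54.9, 0, 0, 0, 1, -70.5, 4.4, 54.9, 0, 0, 0, 1, -70.5, 4.4, 54.9, 0, 0, 0, 1, -70.5, 4.4, 54.9, 0, 0, 0, 1, -70.5, 4.4, 54.9, 0, 0, 0, 1, -70.5, 4.4, 54.9, 0, 0, 0, 1])

```text
time: 2.7
ee_pos: [0.3435, -0.0147, 0.2796]
tcp_rot: [-89.9, -0.0, -65.8]
wrist_force: [0.6, -2.2, -0.6]
opening: 0.0853
```

```bash
python3 -c "
from h import *
go([.4374,.3666,.24],86.1)
go([.4374,.3666,.24],-93.9)"
```

```text
t 2.7 pos [ 0.3435 -0.0147  0.2796] rot [-8.992e+01 -4.000e-02 -6.585e+01] q [ -2.4 -23.7 -17.5  96.1  -0.  153.4] F [ 0.6 -2.2 -0.6] M [-0.03 -0.03 -0.01] open 0.0853
shift [-30.95   3.97  24.16] turn [ 3.0000e-02 -1.5195e+02  1.2000e-01]
t 2.7 pos [ 0.3435 -0.0147  0.2796] rot [-8.992e+01 -4.000e-02 -6.585e+01] q [ -2.4 -23.7 -17.5  96.1  -0.  153.4] F [ 0.6 -2.2 -0.6] M [-0.03 -0.03 -0.01] open 0.0853
shift [-30.95   3.97  24.16] turn [-9.000e-02  2.805e+01  2.000e-02]
```

Emit:
arm_command(rows=[-31, 4, 24.2, 0, -152, 0, 0.2, -31, 4, 24.2, 0, -152, 0, 0.2, -31, 4, 24.2, 0, -152, 0, 0.2, -31, 4, 24.2, 0, -152, 0, 0.2, -31, 4, 24.2, 0, -152, 0, 0.2, -31, 4, 24.2, 0, -152, 0, 0.2, -31, 4, 24.2, 0, -152, 0, 0.2, -31, 4, 24.2, 0, -152, 0, 0.2, -31, 4, 24.2, 0, -152, 0, 0.2, -31, 4, 24.2, 0, -152, 0, 0.2, -31, 4, 24.2, 0, -152, 0, 0.2, -31, 4, 24.2, 0, -152, 0, 0.2])

```text
time: 3.7
ee_pos: [0.4375, 0.3666, 0.2382]
tcp_rot: [-90.0, 0.1, 20.6]
wrist_force: [-0.4, -0.5, 0.6]
opening: 0.0517
```

```bash
python3 -c "
from h import *
go([.4374,.3666,.2],86.1)
c=snap('side','s1');c=snap('top','t1')"
```

```text
t 3.7 pos [0.4375 0.3666 0.2382] rot [-9.003e+01  9.000e-02  2.058e+01] q [ 40.    7.1   5.1  88.1  -0.  109.4] F [-0.4 -0.5  0.6] M [ 0.   -0.04  0.01] open 0.0517
shift [-0.01  3.82  0.  ] turn [-2.000e-02 -6.552e+01 -1.000e-01]
```

Emit:
arm_command(rows=[0, 0, 0, 0, -65.6, 0, 0.2, 0, 0, 0, 0, -65.6, 0, 0.2, 0, 0, 0, 0, -65.6, 0, 0.2, 0, 0, 0, 0, -65.6, 0, 0.2, 0, 0, 0, 0, -65.6, 0, 0.2, 0, 0, 0, 0, -65.6, 0, 0.2, 0, 0, 0, 0, -65.6, 0, 0.2, 0, 0, 0, 0, -65.6, 0, 0.2, 0, 0, 0, 0, -65.6, 0, 0.2, 0, 0, 0, 0, -65.6, 0, 0.2])

```text
time: 4.63
ee_pos: [0.4378, 0.3649, 0.2396]
tcp_rot: [-90.0, -0.0, 85.8]
wrist_force: [0.3, 0.6, 0.4]
opening: 0.0516
```

```bash
python3 -c "
from h import *
go([.4374,.3666,.2],86.1)
for n in ['side','top']:
    c=snap(n,n+'2');np.savez('/tmp/%s2.npz'%n,**c)
    u,v=proj(c,[.4374,.3666,.14]);print(u,v)
    u,v=int(u),int(v);cr=c['pixels'][max(v-50,0):v+80,max(u-60,0):u+60];cv2.imwrite('pics/%s2c.png'%n,cv2.resize(np.clip(cr*1.6,0,255).astype(np.uint8),None,fx=4,fy=4,interpolation=cv2.INTER_CUBIC))
"
```

```text
t 4.63 pos [0.4378 0.3649 0.2396] rot [-9.002e+01 -2.000e-02  8.576e+01] q [39.8  6.8  5.  88.1 -0.  44.1] F [0.3 0.6 0.4] M [ 0.03  0.   -0.02] open 0.0516
shift [0.17 3.96 0.05] turn [ 0.02 -0.34  0.02]
215.90779580396097 312.1356343177936
121.5138844663633 244.25131945592983
```

View pics/side2c.png

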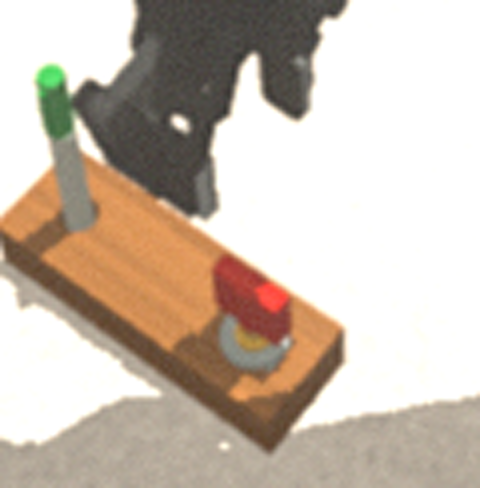

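View pics/top2c.png

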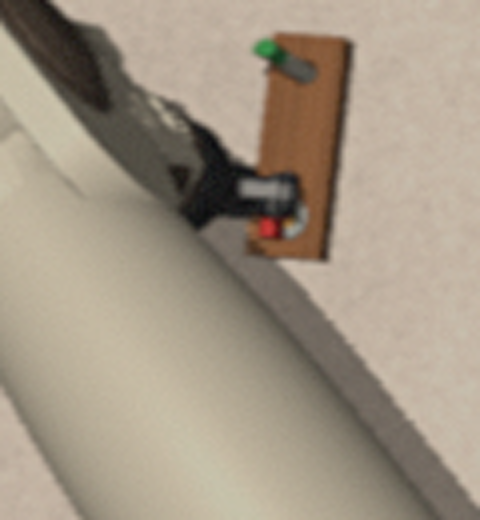

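```bash
python3 -c "
from h import *
c=np.load('/tmp/side2.npz');P=cloud(c).reshape(-1,3)
o=sensors.get_obs();R=Ro.from_euler('xyz',o['tcp_rot'],degrees=True)
L=R.inv().apply(P-o['ee_pos'])*1000
m=(abs(L[:,0])<75)&(abs(L[:,2])<60)&(L[:,1]>-20)&(L[:,1]<90)
S=L[m];print(m.sum())
for lo in range(-20,90,8):
    for sg in (1,-1):
        s=S[(S[:,1]>=lo)&(S[:,1]<lo+8)&(S[:,0]*sg>0)]
        if len(s)>4: print(lo,sg,len(s),'x',np.percentile(s[:,0],[2,50,98]).round(1),'z',np.percentile(s[:,2],[2,50,98]).round(1))
"
```

```text
1267
-20 1 85 x [14.8 52.3 65.8] z [-9.7 11.2 16.4]
-20 -1 55 x [-63.9 -24.5  -1.6] z [ 5.9 10.3 16.1]
-12 1 93 x [14.8 52.7 64.2] z [-10.1  11.5  16.3]
-12 -1 75 x [-61.1 -22.5  -1.4] z [ 3.9 10.  15.9]
-4 1 165 x [18.8 30.3 62.2] z [-11.1   4.3  16.2]
-4 -1 58 x [-60.8 -48.2  -5.4] z [ 4.5 10.2 16.1]
4 1 68 x [26.4 35.6 60.1] z [-11.7   9.4  13.7]
4 -1 39 x [-58.1 -47.7 -20.1] z [-1.3  9.1 12.4]
12 1 135 x [26.4 37.9 58.3] z [-9.3  3.7 12.3]
12 -1 70 x [-57.  -46.  -24.3] z [-3.5  9.5 11.6]
20 1 41 x [26.3 37.1 55.3] z [-3.4 10.7 12.4]
20 -1 43 x [-50.7 -29.2 -26.3] z [-4.5  8.5 11.7]
28 1 20 x [26.9 34.  40.1] z [ 4.6  8.8 11. ]
28 -1 46 x [-30.  -26.5 -24.4] z [-8.1  2.9  9.9]
36 1 32 x [25.8 33.  39.9] z [ 2.6  6.8 10.3]
36 -1 40 x [-37.1 -25.5 -24.1] z [-11.8   1.6   9.8]
44 1 34 x [27.2 34.7 39.9] z [-0.7  6.1 10.6]
44 -1 45 x [-37.8 -25.8 -23.8] z [-12.    2.7   9.8]
52 1 33 x [27.9 34.3 40. ] z [-4.9  6.1 10.5]
52 -1 37 x [-33.6 -25.7 -24.5] z [-11.1   3.1   9.8]
60 1 13 x [26.  30.7 36.9] z [ 6.1  8.9 10.1]
60 -1 34 x [-31.9 -25.4 -24.5] z [-10.8  -0.5   9.6]
```

```bash
python3 -c "
from h import *
go([.4374,.3685,.12],86.1)"
```

```text
t 4.73 pos [0.4377 0.365  0.2395] rot [-9.001e+01 -1.000e-02  8.536e+01] q [39.8  6.8  5.  88.1  0.  44.5] F [-0.6 -0.2 -0.3] M [ 0.03 -0.02 -0.01] open 0.0515
shift [ 0.35 11.95  0.06] turn [ 0.01 -0.74  0.01]
```

Emit:
arm_command(rows=[0.2, 3, 0.03, 0, -0.7, 0, 0.2, 0.35, 6, 0.06, 0, -0.7, 0, 0.2, 0.35, 9, 0.06, 0, -0.7, 0, 0.2, 0.35, 11, 0.06, 0, -0.7, 0, 0.2, 0.35, 11.95, 0.06, 0, -0.7, 0, 0.2, 0.35, 11.95, 0.06, 0, -0.7, 0, 0.2, 0.35, 11.95, 0.06, 0, -0.7, 0, 0.2])

```text
time: 5.32
ee_pos: [0.4375, 0.3688, 0.1205]
tcp_rot: [-90.0, -0.0, 86.3]
wrist_force: [0.5, 0.6, 0.5]
opening: 0.0512
```

```bash
python3 -c "
from h import *
go([.4374,.3685,.12],86.1)
for n in ['side']:
    c=snap(n,n+'3');np.savez('/tmp/%s3.npz'%n,**c)
    u,v=proj(c,[.4374,.3666,.1]);print(u,v)
    u,v=int(u),int(v);cr=c['pixels'][max(v-60,0):v+60,max(u-60,0):u+60];cv2.imwrite('pics/%s3c.png'%n,cv2.resize(np.clip(cr*1.2,0,255).astype(np.uint8),None,fx=5,fy=5,interpolation=cv2.INTER_CUBIC))
"
```

```text
t 5.32 pos [0.4375 0.3688 0.1205] rot [-9.001e+01 -1.000e-02  8.627e+01] q [40.1  8.4 -6.5 75.1 -0.  43.9] F [0.5 0.6 0.5] M [0.03 0.02 0.02] open 0.0512
shift [-0.03  0.05  0.01] turn [0.01 0.17 0.01]
217.1469591216924 325.3803082658438
```

View pics/side3c.png

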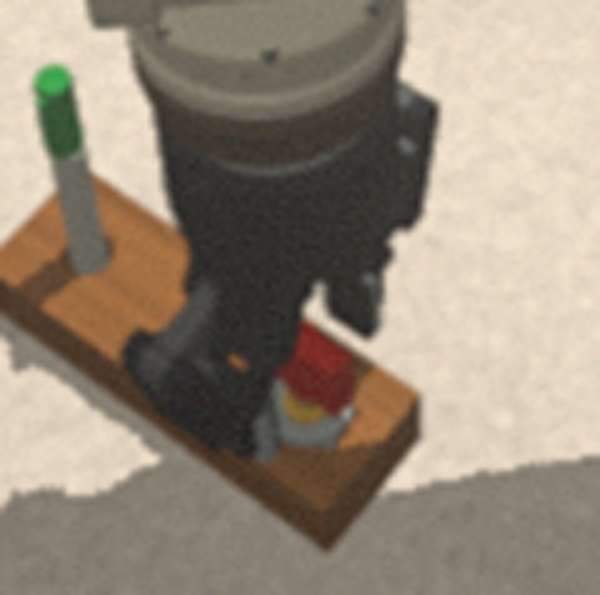

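Emit:
arm_command(rows=[0, 0, 0, 0, 0, 0, -0.5, 0, 0, 0, 0, 0, 0, -1, 0, 0, 0, 0, 0, 0, -1, 0, 0, 0, 0, 0, 0, -1, 0, 0, 0, 0, 0, 0, -1, 0, 0, 0, 0, 0, 0, -1], force=90)

```text
time: 5.87
ee_pos: [0.4377, 0.3688, 0.1209]
tcp_rot: [-90.1, -0.0, 86.4]
wrist_force: [-0.6, -2.0, 5.8]
opening: 0.0109
```

```bash
python3 -c "
from h import *
go([.4374,.3685,.12],86.1)"
```

```text
t 5.87 pos [0.4377 0.3688 0.1209] rot [-9.007e+01 -4.000e-02  8.639e+01] q [40.1  8.4 -6.5 75.1 -0.  43.7] F [-0.6 -2.   5.8] M [-0.43  0.13 -0.05] open 0.0109
shift [-0.04  0.09  0.03] turn [0.07 0.29 0.04]
```

Emit:
arm_command(rows=[0, -2, 0, 0, 0, 0, -1, 0, -4.5, 0, 0, 0, 0, -1, 0, -8, 0, 0, 0, 0, -1, 0, -11, 0, 0, 0, 0, -1, 0, -11, 0, 0, 0, 0, -1])

```text
time: 6.28
ee_pos: [0.4385, 0.3698, 0.2366]
tcp_rot: [-90.4, -0.4, 86.4]
wrist_force: [-0.1, 0.9, -0.2]
opening: 0.0108
```

```bash
python3 -c "
from h import *
go([.5760,.0710,.22],166)
c=snap('side','side4');c=snap('top')
"
```

```text
t 6.28 pos [0.4385 0.3698 0.2366] rot [-90.36  -0.35  86.4 ] q [40.1  6.9  4.7 87.3  0.  43.7] F [-0.1  0.9 -0.2] M [ 0.05 -0.03  0.02] open 0.0108
shift [-28.96   1.58 -15.59] turn [ 5.50e-01 -7.96e+01  4.00e-02]
```

View pics/side4.png

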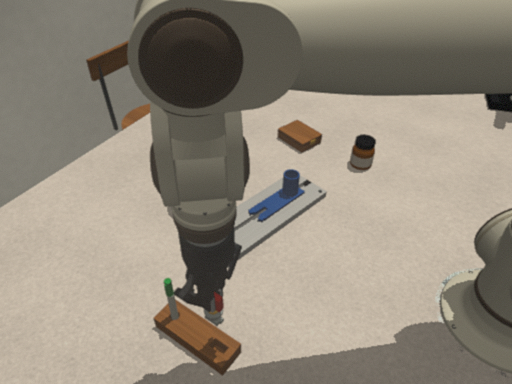

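Emit:
arm_command(rows=[-29, 1.6, -15.6, 0, -79.6, 0, -1, -29, 1.6, -15.6, 0, -79.6, 0, -1, -29, 1.6, -15.6, 0, -79.6, 0, -1, -29, 1.6, -15.6, 0, -79.6, 0, -1, -29, 1.6, -15.6, 0, -79.6, 0, -1, -29, 1.6, -15.6, 0, -79.6, 0, -1, -29, 1.6, -15.6, 0, -79.6, 0, -1, -29, 1.6, -15.6, 0, -79.6, 0, -1, -29, 1.6, -15.6, 0, -79.6, 0, -1, -29, 1.6, -15.6, 0, -79.6, 0, -1, -29, 1.6, -15.6, 0, -79.6, 0, -1, -29, 1.6, -15.6, 0, -79.6, 0, -1])

```text
time: 7.38
ee_pos: [0.5745, 0.0687, 0.2116]
tcp_rot: [-89.9, -0.2, 166.3]
wrist_force: [-0.1, 0.5, -2.0]
opening: 0.0109
```

```bash
python3 -c "
from h import *
go([.5760,.0710,.16],166)
"
```

```text
t 7.38 pos [0.5745 0.0687 0.2116] rot [-89.94  -0.17 166.3 ] q [  6.8   8.2   3.4  85.4   0.  -69.5] F [-0.1  0.5 -2. ] M [-0.    0.08 -0.02] open 0.0109
shift [-0.11  5.16 -0.27] turn [-0.06  0.3   0.17]
```

Emit:
arm_command(rows=[-0.1, 2.5, -0.27, 0, 0.3, 0, -1, -0.1, 5, -0.27, 0, 0.3, 0, -1, -0.1, 5.2, -0.27, 0, 0.3, 0, -1, -0.1, 5.2, -0.27, 0, 0.3, 0, -1, -0.1, 5.2, -0.27, 0, 0.3, 0, -1])

```text
time: 7.8
ee_pos: [0.5763, 0.0719, 0.1619]
tcp_rot: [-90.0, -0.0, 165.7]
wrist_force: [0.6, 0.3, 0.1]
opening: 0.0106
```

```bash
python3 -c "
from h import *
go([.5760,.0710,.16],166)
for n in ['side','top']:
    c=snap(n,n+'5');np.savez('/tmp/%s5.npz'%n,**c)
    u,v=proj(c,[.5760,.071,.06]);print(u,v)
    u,v=int(u),int(v);cr=c['pixels'][max(v-60,0):v+60,max(u-60,0):u+80];cv2.imwrite('pics/%s5c.png'%n,cv2.resize(np.clip(cr*1.2,0,255).astype(np.uint8),None,fx=5,fy=5,interpolation=cv2.INTER_CUBIC))
"
```

```text
t 7.8 pos [0.5763 0.0719 0.1619] rot [-8.9990e+01 -4.0000e-02  1.6571e+02] q [  7.1   8.8  -1.4  79.8   0.  -68.6] F [0.6 0.3 0.1] M [ 0.03 -0.01  0.03] open 0.0106
shift [0.01 0.19 0.09] turn [-0.01 -0.29  0.04]
243.63489251376296 212.1504283901051
230.73399573250109 201.01333883841386
```

View pics/side5c.png

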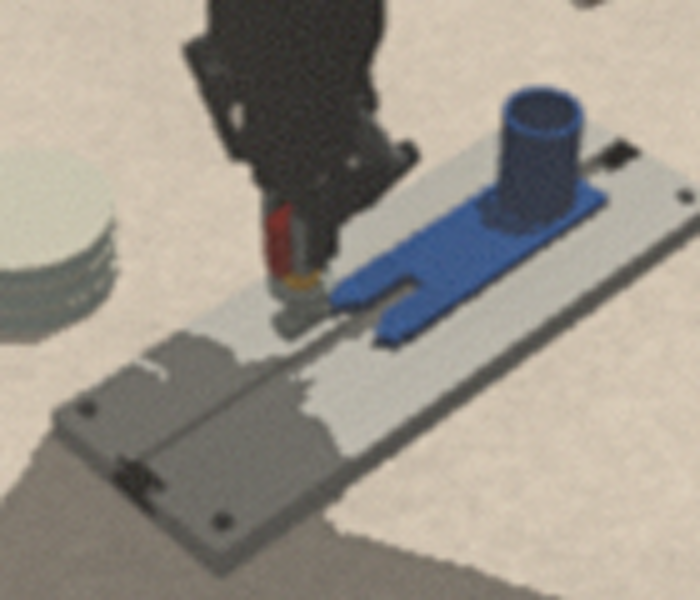

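View pics/top5c.png

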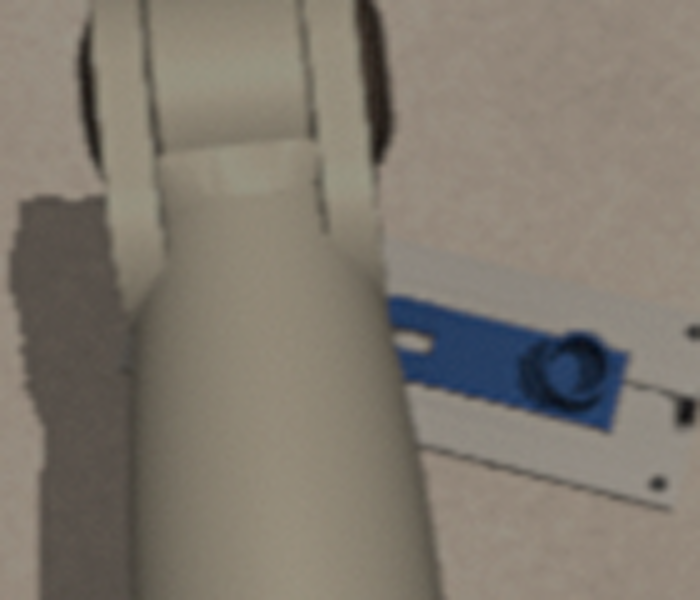

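```bash
python3 -c "
from fit import *
c=np.load('/tmp/side5.npz');P=cloud(c)
yb=np.radians(-14);R=np.array([[np.cos(yb),-np.sin(yb)],[np.sin(yb),np.cos(yb)]])
print('board refit',rectfit(P,.014,.024,(.5605,.0072),yb,.12,.35))
b=np.array([.5605,.0072]);o=sensors.get_obs();print('tcp',(o['ee_pos'][:2]-b)@R*1000)
L=(P[...,:2]-b)@R*1000;z=P[...,2]*1000;im=c['pixels']
m=(abs(L[...,0])<60)&(L[...,1]>20)&(L[...,1]<120)&(z>36)
for lo in range(36,130,4):
    k=m&(z>=lo)&(z<lo+4)
    if k.sum()>2:
        s=L[k];print(lo,k.sum(),'x',np.percentile(s[:,0],[0,10,50,90,100]).round(1),'y',np.percentile(s[:,1],[0,10,50,90,100]).round(1))
T=c['world_from_camera'];print('cam in board',(T[:2,3]-b)@R*1000,T[2,3])
"
```

```text
board refit (array([0.56059414, 0.00731861]), np.float64(-14.000439929160171), np.float64(0.11917730391531092), np.float64(0.347857840704051), [np.float64(-0.0021478629537115598), np.float64(0.0021478629537114054)])
tcp [ 0.29910301 66.84397063]
44 4 x [-6.2 -5.7 -4.6 -4.5 -4.5] y [60.3 61.9 66.9 77.4 81.3]
48 12 x [-6.7 -6.2 -2.1  6.5  8.9] y [57.  64.4 77.7 81.4 82.3]
52 29 x [-7.7 -7.  -3.7  4.3  8. ] y [55.3 58.8 73.9 80.2 80.9]
56 13 x [-8.3 -7.7 -2.8  3.3  7. ] y [62.  66.7 70.5 76.4 80.6]
60 6 x [-5.9 -5.8 -3.4  0.2  0.6] y [66.4 67.9 70.9 73.  73.1]
72 33 x [-14.1 -12.9  -7.8   8.3  12.2] y [55.2 58.5 74.3 81.1 83.2]
76 41 x [-15.3 -10.9  -3.3   3.1  14.2] y [54.1 58.1 72.4 79.9 83.5]
80 3 x [-9.3 -8.4 -5.1 -2.8 -2.2] y [68.6 69.3 72.2 72.5 72.5]
88 4 x [-10.6 -10.5 -10.4  -5.   -2.7] y [70.3 71.2 75.  82.4 84.9]
92 11 x [-12.6 -11.1  -4.7  -0.    2.1] y [72.3 77.1 82.3 86.2 86.5]
96 15 x [-16.4 -15.6  -5.9   1.1   5.3] y [65.9 70.6 78.4 86.1 87.2]
100 22 x [-18.1 -17.1 -10.7  -3.5   2. ] y [61.9 65.2 76.3 85.  86.7]
104 17 x [-18.7 -18.1 -10.4   2.7  18.4] y [61.4 63.6 76.3 85.4 86.1]
108 21 x [-19.4 -18.5 -10.6  -3.2  18.5] y [60.7 63.3 75.1 84.9 86.1]
112 25 x [-19.4 -17.6  -4.1   7.2  18.8] y [64.5 71.6 78.2 86.6 86.9]
116 23 x [-18.7 -17.3  -5.5   6.5  17.9] y [67.9 72.  78.7 85.2 86.4]
120 31 x [-17.  -12.1  -0.7   7.6  10.2] y [69.7 71.6 77.8 81.4 86.3]
124 15 x [-14.7  -9.6   6.6  11.1  12.8] y [67.9 70.  75.9 79.2 79.3]
128 13 x [-19.7 -17.5   6.7  11.7  13.5] y [67.7 70.6 74.5 80.7 81.2]
cam in board [-535.41569043  554.62954054] 0.7490825412938735
```

Emit:
arm_command(rows=[0.02, 1, 0, 0, -0.3, 0, -1, 0.02, 2, 0, 0, -0.3, 0, -1, 0.02, 2.6, 0, 0, -0.3, 0, -1, 0.02, 2.9, 0, 0, -0.3, 0, -1, 0.02, 3.2, 0, 0, -0.3, 0, -1, 0.02, 3.2, 0, 0, -0.3, 0, -1])

```text
time: 8.4
ee_pos: [0.576, 0.0719, 0.129]
tcp_rot: [-90.0, -0.1, 166.0]
wrist_force: [-0.3, -0.5, -1.7]
opening: 0.0107
```

```bash
python3 -c "
from h import *
go([.5760,.0710,.12],166)
"
```

```text
t 8.4 pos [0.576  0.0719 0.129 ] rot [-8.9980e+01 -6.0000e-02  1.6601e+02] q [  7.1   9.4  -4.4  76.2  -0.  -68.9] F [-0.3 -0.5 -1.7] M [-0.03  0.03 -0.02] open 0.0107
shift [-0.02  0.9   0.09] turn [-0.02  0.01  0.06]
```

Emit:
arm_command(rows=[0, 0.4, 0, 0, 0, 0, -1, 0, 0.7, 0, 0, 0, 0, -1, 0, 0.9, 0, 0, 0, 0, -1, 0, 0.9, 0, 0, 0, 0, -1])

```text
time: 8.73
ee_pos: [0.5761, 0.072, 0.1203]
tcp_rot: [-90.0, -0.0, 166.0]
wrist_force: [-0.6, 0.9, -1.4]
opening: 0.011
```

```bash
python3 -c "
from h import *
go([.5760,.0710,.1195],166)
for n in ['side']:
    c=snap(n,n+'6');np.savez('/tmp/%s6.npz'%n,**c)
    u,v=proj(c,[.5760,.071,.06]);
    u,v=int(u),int(v);cr=c['pixels'][max(v-60,0):v+60,max(u-60,0):u+80];cv2.imwrite('pics/%s6c.png'%n,cv2.resize(np.clip(cr*1.2,0,255).astype(np.uint8),None,fx=5,fy=5,interpolation=cv2.INTER_CUBIC))
"
```

```text
t 8.73 pos [0.5761 0.072  0.1203] rot [-8.9990e+01 -3.0000e-02  1.6601e+02] q [  7.1   9.6  -5.2  75.3  -0.  -68.9] F [-0.6  0.9 -1.4] M [-0.02 -0.04 -0.06] open 0.011
shift [-0.01  0.08  0.1 ] turn [-0.01  0.01  0.03]
```

View pics/side6c.png

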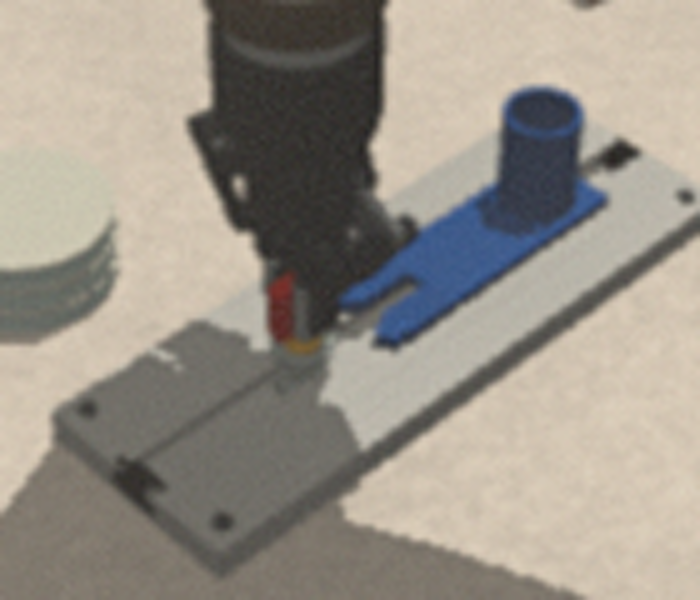

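Emit:
arm_command(rows=[0, 0.05, 0.4, 0, 0, 0, -1, 0, 0.1, 1, 0, 0, 0, -1, 0, 0.1, 1.7, 0, 0, 0, -1, 0, 0.1, 2.4, 0, 0, 0, -1, 0, 0.1, 3, 0, 0, 0, -1, 0, 0.1, 3.5, 0, 0, 0, -1, 0, 0.1, 3.8, 0, 0, 0, -1, 0, 0.1, 4, 0, 0, 0, -1])

```text
time: 9.45
ee_pos: [0.5666, 0.0326, 0.1199]
tcp_rot: [-90.0, 0.0, 166.0]
wrist_force: [0.4, -0.8, -1.1]
opening: 0.0106
```

```bash
python3 -c "
from h import *
go([.5600+.242*-.0017,.0073-.97*.0017,.1192],166)
"
```

```text
t 9.45 pos [0.5666 0.0326 0.1199] rot [-9.0000e+01  1.0000e-02  1.6598e+02] q [  3.3   7.8  -7.2  75.    0.  -72.7] F [ 0.4 -0.8 -1.1] M [0.04 0.01 0.01] open 0.0106
shift [0.02 0.07 2.78] turn [ 0.   -0.02 -0.01]
```

No lateral force; continue to the seat.

Emit:
arm_command(rows=[0, 0.05, 0.5, 0, 0, 0, -1, 0, 0.05, 1, 0, 0, 0, -1, 0, 0.05, 1.5, 0, 0, 0, -1, 0, 0.05, 2, 0, 0, 0, -1, 0, 0.05, 2.4, 0, 0, 0, -1, 0, 0.05, 2.65, 0, 0, 0, -1, 0, 0.05, 2.75, 0, 0, 0, -1, 0, 0.05, 2.75, 0, 0, 0, -1])

```text
time: 10.12
ee_pos: [0.56, 0.0063, 0.1193]
tcp_rot: [-90.0, 0.0, 166.0]
wrist_force: [0.6, -0.1, -0.4]
opening: 0.0108
```

```bash
python3 -c "
from h import *
go([.5600+.242*-.0017,.0073-.97*.0017,.1192],166)
for n in ['side','top']:
    c=snap(n,n+'7');np.savez('/tmp/%s7.npz'%n,**c)
    u,v=proj(c,[.5600,.01,.06]);
    u,v=int(u),int(v);cr=c['pixels'][max(v-60,0):v+60,max(u-60,0):u+80];cv2.imwrite('pics/%s7c.png'%n,cv2.resize(np.clip(cr*1.2,0,255).astype(np.uint8),None,fx=5,fy=5,interpolation=cv2.INTER_CUBIC))
c=np.load('/tmp/side7.npz');P=cloud(c)
yb=np.radians(-14);R=np.array([[np.cos(yb),-np.sin(yb)],[np.sin(yb),np.cos(yb)]])
b=np.array([.5605,.0072]);o=sensors.get_obs();print('tcp',(o['ee_pos'][:2]-b)@R*1000)
L=(P[...,:2]-b)@R*1000;z=P[...,2]*1000;im=c['pixels'].astype(int)
f=(im[...,0]>im[...,2]+25)&(abs(L[...,0])<40)&(abs(L[...,1])<170)&(z>22)&(z<31)
print(np.percentile(L[f][:,1],[0,1,99,100]))
f=(im[...,0]>im[...,2]+25)&(abs(L[...,0])<40)&(abs(L[...,1])<170)&(z>80)&(z<92);print('rim',L[f].min(0),L[f].max(0))
for lo in range(28,40,2):
    k=(abs(L[...,0])<30)&(abs(L[...,1])<30)&(z>lo)&(z<lo+2)&(abs(im[...,0]-im[...,2])<25)
    if k.sum()>2: s=L[k];print(lo,k.sum(),s.min(0),s.max(0))
"
```

```text
t 10.12 pos [0.56   0.0063 0.1193] rot [-90.     0.   165.99] q [  0.6   6.8  -8.4  74.8   0.  -75.4] F [ 0.6 -0.1 -0.4] M [-0.02 -0.03  0.02] open 0.0108
shift [0.02 0.01 0.07] turn [ 0.   -0.01 -0.  ]
tcp [-0.29783672 -0.74083808]
[-126.83755563 -125.02617481   23.32064007   29.70466489]
rim [ -19.79873098 -115.61119241] [ 18.83217557 -76.73484149]
28 17 [-25.52295854   3.41585279] [23.97595483 29.53564864]
30 11 [-14.89877578  -3.91617708] [20.25017346 15.50368532]
32 31 [-14.82589572 -15.31549686] [ 9.5987332  15.69472773]
34 6 [-12.21577066 -10.94373784] [ 2.57988942 14.79838222]
```

View pics/side7c.png

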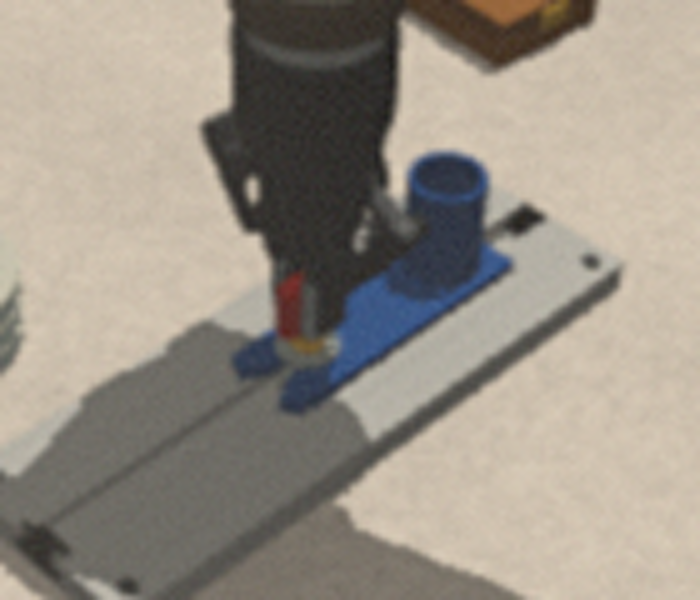

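Emit:
arm_command(rows=[0, 0.02, 0.05, 0, 6, 0, -1, 0, 0.02, 0.1, 0, 12, 0, -1, 0, 0.02, 0.1, 0, 18, 0, -1, 0, 0.02, 0.1, 0, 24, 0, -1, 0, 0.02, 0.1, 0, 30, 0, -1, 0, 0.02, 0.1, 0, 36, 0, -1, 0, 0.02, 0.1, 0, 42, 0, -1, 0, 0.02, 0.1, 0, 48, 0, -1, 0, 0.02, 0.1, 0, 54, 0, -1, 0, 0.02, 0.1, 0, 60, 0, -1, 0, 0.02, 0.1, 0, 66, 0, -1, 0, 0.02, 0.1, 0, 72, 0, -1])

```text
time: 11.22
ee_pos: [0.5598, 0.0058, 0.1191]
tcp_rot: [-90.0, -0.0, 93.7]
wrist_force: [0.4, 0.9, -0.0]
opening: 0.011
```

```bash
python3 -c "
from h import *
go([.5600+.242*-.0017,.0073-.97*.0017,.1192],76)
"
```

```text
t 11.22 pos [0.5598 0.0058 0.1191] rot [-90.    -0.    93.73] q [ 0.6  6.8 -8.4 74.8  0.  -3.1] F [ 0.4  0.9 -0. ] M [0.02 0.01 0.02] open 0.011
shift [-0.01 -0.01  0.02] turn [-0.   17.73  0.  ]
```

Emit:
arm_command(rows=[0, 0, 0, 0, 6, 0, -1, 0, 0, 0, 0, 12, 0, -1, 0, 0, 0, 0, 18, 0, -1, 0, 0, 0, 0, 18, 0, -1, 0, 0, 0, 0, 22, 0, -1, 0, 0, 0, 0, 26, 0, -1, 0, 0, 0, 0, 30, 0, -1])

```text
time: 11.8
ee_pos: [0.5598, 0.0056, 0.1189]
tcp_rot: [-90.0, 0.0, 64.1]
wrist_force: [0.5, -0.7, -3.6]
opening: 0.0112
```

```bash
python3 -c "
from h import *
go([.5600+.242*-.0017,.0073-.97*.0017,.1192],76)
c=snap('side','side8');u,v=proj(c,[.5600,.01,.06]);
u,v=int(u),int(v);cr=c['pixels'][max(v-60,0):v+60,max(u-60,0):u+80];cv2.imwrite('pics/side8c.png',cv2.resize(np.clip(cr*1.2,0,255).astype(np.uint8),None,fx=5,fy=5,interpolation=cv2.INTER_CUBIC))
"
```

```text
t 11.8 pos [0.5598 0.0056 0.1189] rot [-9.000e+01  1.000e-02  6.406e+01] q [ 0.6  6.8 -8.4 74.8 -0.  26.5] F [ 0.5 -0.7 -3.6] M [-0.17 -0.19  0.15] open 0.0112
shift [-0.01 -0.03  0.02] turn [-0.000e+00 -1.194e+01 -1.000e-02]
```

View pics/side8c.png

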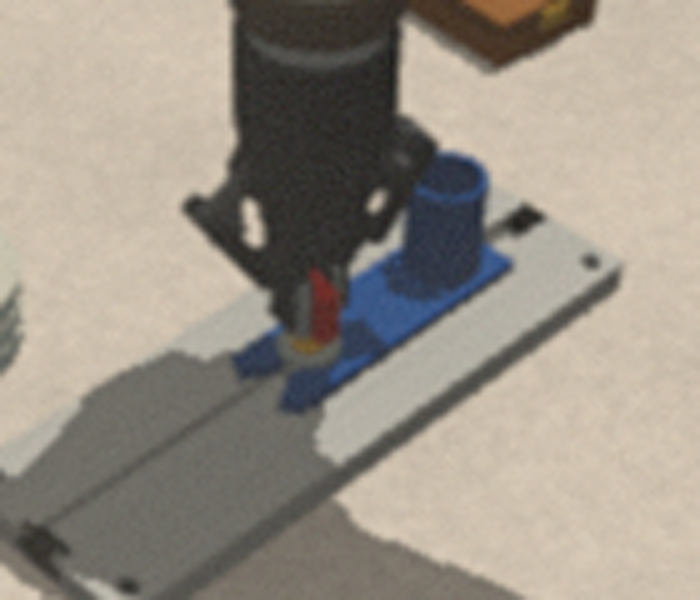

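Emit:
arm_command(rows=[0, 0, 0, 0, 6, 0, -1, 0, 0, 0, 0, 12, 0, -1, 0, 0, 0, 0, 18, 0, -1, 0, 0, 0, 0, 24, 0, -1, 0, 0.01, 0, 0, 30, 0, -1, 0, 0.03, 0, 0, 35, 0, -1])

```text
time: 12.35
ee_pos: [0.5597, 0.0055, 0.1179]
tcp_rot: [-90.0, 0.1, 29.0]
wrist_force: [2.1, -0.9, -8.8]
opening: 0.0104
```

```bash
python3 -c "
from h import *
go([.5600+.242*-.0017,.0073-.97*.0017,.1192],76)
"
```

```text
t 12.35 pos [0.5597 0.0055 0.1179] rot [-9.0e+01  5.0e-02  2.9e+01] q [ 0.6  6.9 -8.5 74.7 -0.  61.6] F [ 2.1 -0.9 -8.8] M [-0.27 -0.59  0.18] open 0.0104
shift [ 0.   -0.13  0.02] turn [-2.0e-02 -4.7e+01 -5.0e-02]
```

Emit:
arm_command(rows=[0, 0.06, 0, 0, 6, 0, -1, 0, 0.1, 0, 0, 12, 0, -1, 0, 0.13, 0, 0, 18, 0, -1, 0, 0.16, 0, 0, 24, 0, -1, 0, 0.19, 0, 0, 30, 0, -1, 0, 0.22, 0, 0, 35, 0, -1])

```text
time: 12.85
ee_pos: [0.5596, 0.0054, 0.116]
tcp_rot: [-90.0, 0.0, -6.0]
wrist_force: [0.1, -1.5, -1.8]
opening: 0.0107
```

```bash
python3 -c "
from h import *
go([.5600+.242*-.0017,.0073-.97*.0017,.1192],76)
"
```

```text
t 12.85 pos [0.5596 0.0054 0.116 ] rot [-9.004e+01  4.000e-02 -6.010e+00] q [ 0.6  6.9 -8.7 74.5 -0.  96.6] F [ 0.1 -1.5 -1.8] M [-0.39 -0.02  0.15] open 0.0107
shift [-0.   -0.32  0.03] turn [ 0.000e+00 -8.201e+01 -6.000e-02]
```

Emit:
arm_command(rows=[0, 0.02, 0, 0, 6, 0, -1, 0, 0.04, 0, 0, 12, 0, -1, 0, 0.05, 0, 0, 18, 0, -1, 0, 0.06, 0, 0, 24, 0, -1], force=120)

```text
time: 13.18
ee_pos: [0.5595, 0.0054, 0.116]
tcp_rot: [-90.0, 0.0, -30.0]
wrist_force: [-1.9, -2.0, 0.5]
opening: 0.0102
```

```bash
python3 -c "
from h import *
go([.5600+.242*-.0017,.0073-.97*.0017,.1192],76)
"
```

```text
t 13.18 pos [0.5595 0.0054 0.116 ] rot [-9.005e+01  1.000e-02 -2.999e+01] q [  0.6   6.9  -8.7  74.5  -0.  120.6] F [-1.9 -2.   0.5] M [-0.4   0.4   0.17] open 0.0102
shift [-0.01 -0.32  0.02] turn [ 3.0000e-02 -1.0599e+02 -5.0000e-02]
```

Emit:
arm_command(rows=[0, 0, 0, 0, 6, 0, -1, 0, 0, 0, 0, 12, 0, -1, 0, 0, 0, 0, 18, 0, -1, 0, 0, 0, 0, 23, 0, -1, 0, 0, 0, 0, 28, 0, -1])

```text
time: 13.6
ee_pos: [0.5594, 0.0055, 0.1159]
tcp_rot: [-90.1, -0.0, -57.9]
wrist_force: [-0.9, -1.7, 0.3]
opening: 0.0107
```

```bash
python3 -c "
from h import *
go([.5600+.242*-.0017,.0073-.97*.0017,.1192],76)
c=snap('side','side9');u,v=proj(c,[.5600,.01,.06]);
u,v=int(u),int(v);cr=c['pixels'][max(v-60,0):v+60,max(u-60,0):u+80];cv2.imwrite('pics/side9c.png',cv2.resize(np.clip(cr*1.2,0,255).astype(np.uint8),None,fx=5,fy=5,interpolation=cv2.INTER_CUBIC))
"
```

```text
t 13.6 pos [0.5594 0.0055 0.1159] rot [-90.06  -0.   -57.94] q [  0.6   6.9  -8.7  74.5  -0.  148.5] F [-0.9 -1.7  0.3] M [-0.41  0.37  0.29] open 0.0107
shift [-0.01 -0.33  0.02] turn [ 3.0000e-02 -1.3394e+02 -6.0000e-02]
```

View pics/side9c.png

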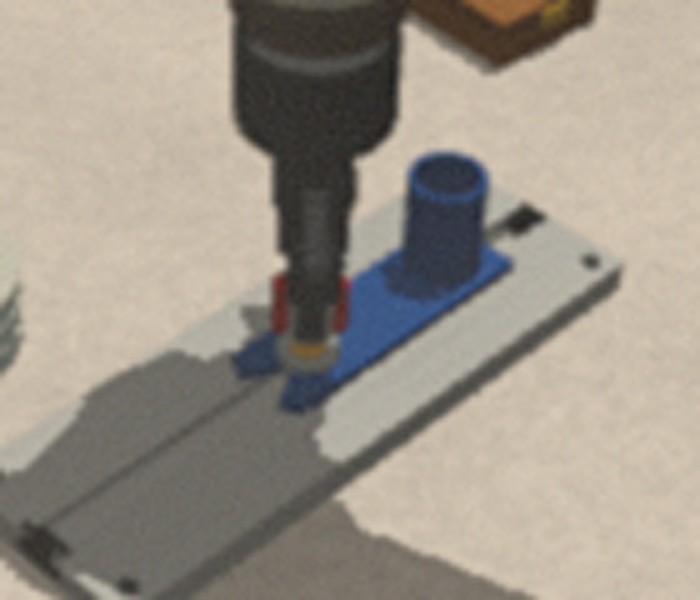

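Emit:
arm_command(rows=[0, 0, 0, 0, 3, 0, -1, 0, 0, 0, 0, 3, 0, -1, 0, 0, 0, 0, 3, 0, 0, 0, 0, 0, 0, 3, 0, 0, 0, 0, 0, 0, 3, 0, 0, 0, 0, 0, 0, 3, 0, 0, 0, -3, 0, 0, 3, 0, 0, 0, -7, 0, 0, 3, 0, 0, 0, -11, 0, 0, 3, 0, 0, 0, -14, 0, 0, 3, 0, 0])

```text
time: 14.48
ee_pos: [0.5599, 0.0056, 0.2595]
tcp_rot: [-89.9, -0.1, -60.9]
wrist_force: [0.8, -0.4, -0.8]
opening: 0.0426
```

```bash
python3 -c "
from h import *
go([.547,.3604,.24],-30)
c=snap('side','side10');u,v=proj(c,[.5600,.01,.06]);np.savez('/tmp/side10.npz',**c)
u,v=int(u),int(v);cr=c['pixels'][max(v-60,0):v+60,max(u-60,0):u+80];cv2.imwrite('pics/side10c.png',cv2.resize(np.clip(cr*1.2,0,255).astype(np.uint8),None,fx=5,fy=5,interpolation=cv2.INTER_CUBIC))
P=cloud(c)
yb=np.radians(-14);R=np.array([[np.cos(yb),-np.sin(yb)],[np.sin(yb),np.cos(yb)]])
b=np.array([.5605,.0072])
L=(P[...,:2]-b)@R*1000;z=P[...,2]*1000;im=c['pixels'].astype(int)
red=(im[...,2]>im[...,0]+50)&(abs(L[...,0])<40)&(abs(L[...,1])<40)&(z>50)
print('bar z',np.percentile(z[red],[2,50,98]), red.sum());t=red&(z>np.percentile(z[red],98)-5)
r=cv2.minAreaRect(L[t].astype(np.float32));print(r)
f=(im[...,0]>im[...,2]+25)&(abs(L[...,0])<40)&(abs(L[...,1])<170)&(z>22)&(z<31)
print(np.percentile(L[f][:,1],[0,1,99,100]),np.percentile(L[f][:,0],[0,1,99,100]))
f=(im[...,0]>im[...,2]+25)&(abs(L[...,0])<40)&(abs(L[...,1])<170)&(z>80)&(z<92);print('rim',(L[f].min(0)+L[f].max(0))/2)
"
```

```text
t 14.48 pos [0.5599 0.0056 0.2595] rot [-8.986e+01 -7.000e-02 -6.092e+01] q [  0.6   5.5   5.7  90.1   0.  151.5] F [ 0.8 -0.4 -0.8] M [-0.02 -0.08  0.01] open 0.0426
shift [-31.64   1.95  16.12] turn [ -0.12 -30.92   0.1 ]
bar z [71.01419641 74.45825082 76.56954874] 48
((0.6094297170639038, -0.18769073486328125), (33.478694915771484, 12.969058990478516), 63.075321197509766)
[-126.38273334 -123.81894512   28.72292106   32.61314497] [-25.62746305 -24.78812671  23.12053602  26.00009469]
rim [ -0.90674065 -96.77603576]
```

View pics/side10c.png

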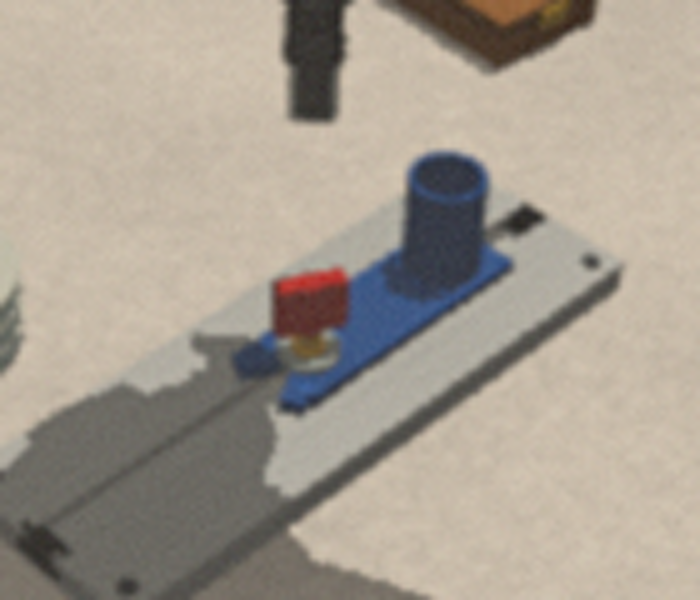

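```bash
python3 -c "
from h import *
go([.5466,.3606,.25],0)
c=np.load('/tmp/side10.npz');P=cloud(c);im=c['pixels'].astype(int)
g=(im[...,1]>im[...,2]+15)&(im[...,1]>im[...,0]+15)&(abs(P[...,0]-.547)<.04)&(abs(P[...,1]-.36)<.04)&(P[...,2]>.09)
for lo in np.arange(.09,.15,.01):
    k=g&(P[...,2]>lo)&(P[...,2]<lo+.01)
    if k.sum()>2: print(round(lo,3),k.sum(),P[k].min(0),P[k].max(0),P[k].mean(0))
m=(abs(P[...,0]-.547)<.03)&(abs(P[...,1]-.36)<.03)&~g
for lo in np.arange(.04,.11,.01):
    k=m&(P[...,2]>lo)&(P[...,2]<lo+.01)
    if k.sum()>2: print('w',round(lo,3),k.sum(),P[k].min(0),P[k].max(0),P[k].mean(0))
"
```

```text
t 14.53 pos [0.5609 0.0056 0.2652] rot [-89.5   -0.26 -60.92] q [  0.6   5.4   6.2  90.3   0.  151.5] F [-1.9 -0.3  4.9] M [0.03 0.17 0.02] open 0.0427
shift [-31.73   1.51  15.99] turn [ -0.31 -60.92   0.51]
0.1 10 [0.54071711 0.36052669 0.10470156] [0.54645843 0.36689113 0.10979431] [0.54352505 0.36371753 0.10699231]
0.11 15 [0.54138051 0.3594642  0.11010282] [0.54712447 0.36933198 0.11685443] [0.54392873 0.36476701 0.11424785]
0.12 21 [0.54175542 0.3596649  0.12020063] [0.54607979 0.36916392 0.12926697] [0.54370546 0.364568   0.12436902]
0.13 24 [0.54077155 0.35798251 0.13072108] [0.55388256 0.36958406 0.13984451] [0.54535784 0.36394685 0.1360919 ]
0.14 33 [0.54104813 0.3546565  0.14010629] [0.55386839 0.36612292 0.14259279] [0.54683825 0.36084736 0.1412001 ]
w 0.04 24 [0.54108084 0.35618255 0.04044167] [0.55219005 0.36763487 0.04987856] [0.5442066  0.36328484 0.04547331]
w 0.05 20 [0.54148079 0.3553499  0.0515668 ] [0.55047637 0.36694915 0.05995317] [0.54425898 0.3628368  0.0550246 ]
w 0.06 24 [0.54062552 0.35807513 0.06035788] [0.55101123 0.36734319 0.06984647] [0.54472703 0.36411896 0.0644458 ]
w 0.07 26 [0.54006724 0.35494734 0.07013203] [0.55226433 0.36700373 0.07955278] [0.5444602  0.36285565 0.0743116 ]
w 0.08 23 [0.54117544 0.35719414 0.08004149] [0.55151148 0.36756787 0.08979429] [0.54438875 0.36370501 0.08510875]
w 0.09 26 [0.54103939 0.35525991 0.09019001] [0.55064403 0.36782684 0.09967712] [0.5446091  0.36372398 0.09462444]
w 0.1 14 [0.54113152 0.35571281 0.10008728] [0.54797757 0.36924962 0.1081004 ] [0.54360425 0.36200052 0.10299894]
w 0.11 12 [0.54022881 0.35824488 0.11005517] [0.54885333 0.37067254 0.11998172] [0.54470106 0.3652741  0.11536909]
```

Emit:
arm_command(rows=[-31.7, 1.5, 16, 0, -61, 0, 0, -31.7, 1.5, 16, 0, -61, 0, 0, -31.7, 1.5, 16, 0, -61, 0, 0, -31.7, 1.5, 16, 0, -61, 0, 0, -31.7, 1.5, 16, 0, -61, 0, 0, -31.7, 1.5, 16, 0, -61, 0, 0, -31.7, 1.5, 16, 0, -61, 0, 0, -31.7, 1.5, 16, 0, -61, 0, 0, -31.7, 1.5, 16, 0, -61, 0, 0, -31.7, 1.5, 16, 0, -61, 0, 0, -31.7, 1.5, 16, 0, -61, 0, 0, -31.7, 1.5, 16, 0, -61, 0, 0])

```text
time: 15.53
ee_pos: [0.546, 0.36, 0.2409]
tcp_rot: [-90.0, 0.0, -0.0]
wrist_force: [-0.7, -0.1, 0.2]
opening: 0.0427
```

```bash
python3 -c "
from h import *
go([.5468,.3612,.152],0)
"
```

```text
t 15.53 pos [0.546  0.36   0.2409] rot [-9.002e+01  1.000e-02 -2.000e-02] q [ 33.4  18.8  19.3  90.4  -0.  123.4] F [-0.7 -0.1  0.2] M [-0.02  0.02 -0.03] open 0.0427
shift [0.08 8.89 0.12] turn [ 0.02 -0.02 -0.01]
```

Emit:
arm_command(rows=[0.08, 0, 0.12, 0, 0, 0, 0, 0.08, 3, 0.12, 0, 0, 0, 0, 0.08, 6, 0.12, 0, 0, 0, 0, 0.08, 8, 0.12, 0, 0, 0, 0, 0.08, 8.9, 0.12, 0, 0, 0, 0, 0.08, 8.9, 0.12, 0, 0, 0, 0])

```text
time: 16.03
ee_pos: [0.5464, 0.36, 0.15]
tcp_rot: [-90.1, 0.2, -0.1]
wrist_force: [-0.6, -0.5, 0.3]
opening: 0.0428
```

```bash
python3 -c "
from h import *
go([.5468,.3612,.152],0)
c=snap('side','side11');u,v=proj(c,[.5468,.3612,.1])
u,v=int(u),int(v);cr=c['pixels'][max(v-60,0):v+60,max(u-60,0):u+80];cv2.imwrite('pics/side11c.png',cv2.resize(np.clip(cr*1.2,0,255).astype(np.uint8),None,fx=5,fy=5,interpolation=cv2.INTER_CUBIC))
"
```

```text
t 16.03 pos [0.5464 0.36   0.15  ] rot [-9.011e+01  1.500e-01 -9.000e-02] q [ 33.4  19.2   9.6  80.7  -0.  123.5] F [-0.6 -0.5  0.3] M [-0.02 -0.03  0.01] open 0.0428
shift [ 0.04 -0.2   0.12] turn [ 0.11 -0.09 -0.15]
```

View pics/side11c.png

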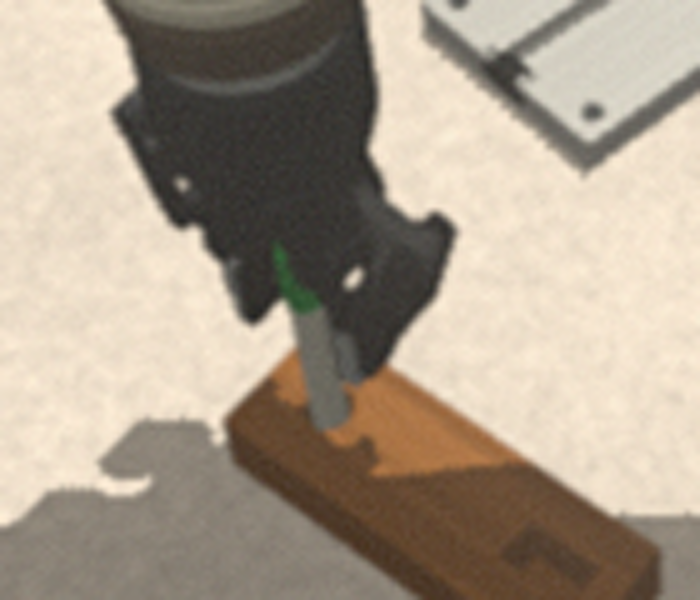

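Emit:
arm_command(rows=[0, 0, 0.1, 0, 0, 0, -1, 0, 0, 0.1, 0, 0, 0, -1, 0, 0, 0.1, 0, 0, 0, -1, 0, 0, 0.1, 0, 0, 0, -1, 0, 0, 0.1, 0, 0, 0, -1, 0, 0, 0.1, 0, 0, 0, -1], force=30)

```text
time: 16.58
ee_pos: [0.5473, 0.3629, 0.1541]
tcp_rot: [-89.9, -0.1, 0.0]
wrist_force: [-0.0, -0.8, 6.5]
opening: 0.0136
```

```bash
python3 -c "
from h import *
go([.5366,-.0866,.27],0)
"
```

```text
t 16.58 pos [0.5473 0.3629 0.1541] rot [-8.991e+01 -1.500e-01  1.000e-02] q [ 33.6  19.1  10.   80.8  -0.  123.5] F [-0.  -0.8  6.5] M [-0.05  0.08  0.02] open 0.0136
shift [ -1.05 -11.67 -44.93] turn [-0.09  0.01  0.15]
```

Emit:
arm_command(rows=[0, -2, 0, 0, 0, 0, -1, 0, -5, 0, 0, 0, 0, -1, 0, -9, 0, 0, 0, 0, -1, 0, -12.6, 0, 0, 0, 0, -1, 0, -12.6, 0, 0, 0, 0, -1, 0, -12.6, 0, 0, 0, 0, -1])

```text
time: 17.08
ee_pos: [0.5474, 0.363, 0.2815]
tcp_rot: [-89.8, -0.3, 0.0]
wrist_force: [-0.8, 0.5, -1.4]
opening: 0.0129
```

```bash
python3 -c "
from h import *
go([.5366,-.0866,.27],0)
c=snap('side','side12')
"
```

```text
t 17.08 pos [0.5474 0.363  0.2815] rot [-8.982e+01 -2.700e-01  2.000e-02] q [ 33.6  19.7  24.8  94.8  -0.  123.5] F [-0.8  0.5 -1.4] M [-0.01 -0.01 -0.02] open 0.0129
shift [ -1.1    1.01 -44.96] turn [-0.18  0.02  0.27]
```

View pics/side12.png

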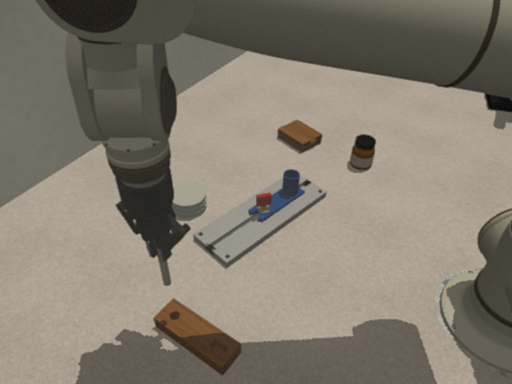

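Emit:
arm_command(rows=[-1.1, 0.5, -45, 0, 0, 0, -1, -1.1, 0.5, -45, 0, 0, 0, -1, -1.1, 0.5, -45, 0, 0, 0, -1, -1.1, 0.5, -45, 0, 0, 0, -1, -1.1, 0.5, -45, 0, 0, 0, -1, -1.1, 0.5, -45, 0, 0, 0, -1, -1.1, 0.5, -45, 0, 0, 0, -1, -1.1, 0.5, -45, 0, 0, 0, -1, -1.1, 0.5, -45, 0, 0, 0, -1, -1.1, 0.5, -45, 0, 0, 0, -1, -1.1, 0.5, -45, 0, 0, 0, -1, -1.1, 0.5, -45, 0, 0, 0, -1])

```text
time: 18.13
ee_pos: [0.5349, -0.0924, 0.2712]
tcp_rot: [-90.1, 0.1, -0.3]
wrist_force: [0.5, 0.5, -0.5]
opening: 0.0131
```

```bash
python3 -c "
from h import *
go([.5366,-.0866,.25],0)
"
```

```text
t 18.13 pos [ 0.5349 -0.0924  0.2712] rot [-90.06   0.15  -0.27] q [-9.8  3.5  4.9 91.5 -0.1 80.5] F [ 0.5  0.5 -0.5] M [-0.07 -0.1   0.02] open 0.0131
shift [0.18 2.12 0.58] turn [ 0.06 -0.27 -0.15]
```

Emit:
arm_command(rows=[0.1, 0, 0.4, 0, 0, 0, -1, 0.1, 1, 0.4, 0, 0, 0, -1, 0.1, 1.8, 0.4, 0, 0, 0, -1, 0.1, 1.8, 0.4, 0, 0, 0, -1])

```text
time: 18.47
ee_pos: [0.5363, -0.0821, 0.2521]
tcp_rot: [-90.0, 0.2, 0.1]
wrist_force: [-0.2, 0.4, 0.3]
opening: 0.0132
```

```bash
python3 -c "
from h import *
go([.5366,-.0866,.25],0)
for n in ['side','top']:
  c=snap(n,n+'13');u,v=proj(c,[.5366,-.0866,.12]);np.savez('/tmp/%s13.npz'%n,**c)
  u,v=int(u),int(v);cr=c['pixels'][max(v-60,0):v+60,max(u-70,0):u+70];cv2.imwrite('pics/%s13c.png'%n,cv2.resize(np.clip(cr*1.2,0,255).astype(np.uint8),None,fx=5,fy=5,interpolation=cv2.INTER_CUBIC))
c=np.load('/tmp/side13.npz');P=cloud(c);im=c['pixels'].astype(int)
bl=(im[...,0]>im[...,2]+25)
r=bl&(P[...,2]>.08)&(P[...,2]<.092)&(abs(P[...,0]-.537)<.04)&(abs(P[...,1]+.086)<.04)
print('rim',P[r].min(0),P[r].max(0),(P[r].min(0)+P[r].max(0))/2)
m=(abs(P[...,0]-.537)<.025)&(abs(P[...,1]+.086)<.025)&~bl
for lo in np.arange(.09,.18,.01):
    k=m&(P[...,2]>lo)&(P[...,2]<lo+.01)
    if k.sum()>2: print('w',round(lo,3),k.sum(),P[k].min(0),P[k].max(0),P[k].mean(0))
"
```

```text
t 18.47 pos [ 0.5363 -0.0821  0.2521] rot [-89.96   0.2    0.12] q [-8.7  3.4  2.6 89.5  0.  81.2] F [-0.2  0.4  0.3] M [0.01 0.02 0.06] open 0.0132
shift [ 0.03  0.21 -0.45] turn [-0.04  0.12 -0.2 ]
rim [ 0.51782773 -0.10574713  0.08019862] [ 0.55462422 -0.06762254  0.08699872] [ 0.53622598 -0.08668484  0.08359867]
w 0.1 10 [ 0.53112138 -0.08406139  0.10399051] [ 0.54089838 -0.07811318  0.10970449] [ 0.53577744 -0.08056067  0.10753215]
w 0.11 17 [ 0.53033995 -0.09027387  0.1101387 ] [ 0.54078163 -0.07529416  0.1199763 ] [ 0.53411769 -0.07979342  0.11597993]
w 0.12 21 [ 0.52962821 -0.08526883  0.12045108] [ 0.54247542 -0.07762453  0.12984837] [ 0.53540984 -0.08070598  0.12513012]
w 0.13 19 [ 0.53045103 -0.08573568  0.13094206] [ 0.54312781 -0.0761983   0.13956147] [ 0.53638925 -0.0800222   0.13527938]
w 0.14 19 [ 0.53054131 -0.08460433  0.14058376] [ 0.54053148 -0.07500996  0.14999   ] [ 0.53491746 -0.08014912  0.14546645]
w 0.15 16 [ 0.53048178 -0.08643907  0.15153661] [ 0.54192967 -0.07765806  0.15926763] [ 0.53518056 -0.08052476  0.15560315]
w 0.16 21 [ 0.53002038 -0.08544467  0.16009264] [ 0.54212766 -0.07650117  0.16984139] [ 0.53523993 -0.08014167  0.16487786]
w 0.17 18 [ 0.53066889 -0.08410684  0.17000235] [ 0.54508945 -0.07693371  0.17991811] [ 0.53839971 -0.079492    0.17490679]
```

View pics/side13c.png

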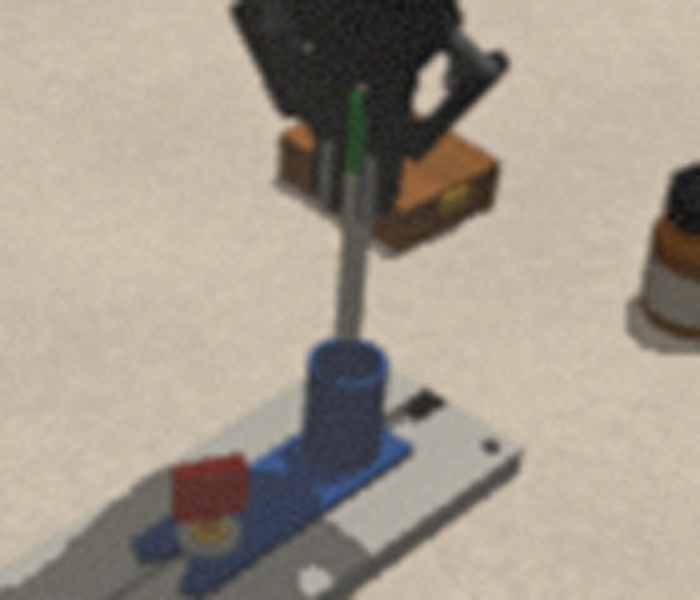

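Emit:
arm_command(rows=[0, 0, -0.4, 0, 0, 0, -1, 0, 1, -0.4, 0, 0, 0, -1, 0, 2.5, -0.4, 0, 0, 0, -1, 0, 4, -0.4, 0, 0, 0, -1, 0, 5.5, -0.4, 0, 0, 0, -1, 0, 6.4, -0.4, 0, 0, 0, -1, 0, 6.8, -0.4, 0, 0, 0, -1, 0, 6.8, -0.4, 0, 0, 0, -1])

```text
time: 19.23
ee_pos: [0.5365, -0.0874, 0.1861]
tcp_rot: [-90.0, 0.1, 0.0]
wrist_force: [0.1, -0.1, 0.1]
opening: 0.013
```

```bash
python3 -c "
from h import *
go([.5366,-.0866,.18],0)
"
```

```text
t 19.23 pos [ 0.5365 -0.0874  0.1861] rot [-8.999e+01  7.000e-02  1.000e-02] q [-9.3  3.4 -4.6 82.1  0.  80.7] F [ 0.1 -0.1  0.1] M [-0.02 -0.06 -0.03] open 0.013
shift [0.01 0.61 0.08] turn [-0.01  0.01 -0.07]
```

Emit:
arm_command(rows=[0, 0.2, 0.05, 0, 0, 0, -1, 0, 0.4, 0.05, 0, 0, 0, -1, 0, 0.55, 0.05, 0, 0, 0, -1, 0, 0.6, 0.05, 0, 0, 0, -1, 0, 0.6, 0.05, 0, 0, 0, -1])

```text
time: 19.65
ee_pos: [0.5369, -0.087, 0.1811]
tcp_rot: [-90.0, -0.0, 0.0]
wrist_force: [-1.2, -0.2, -0.2]
opening: 0.0131
```

```bash
python3 -c "
from h import *
go([.5366,-.0866,.18],0)
c=snap('side','side14');u,v=proj(c,[.5366,-.0866,.12])
u,v=int(u),int(v);cr=c['pixels'][max(v-60,0):v+60,max(u-70,0):u+70];cv2.imwrite('pics/side14c.png',cv2.resize(np.clip(cr*1.2,0,255).astype(np.uint8),None,fx=5,fy=5,interpolation=cv2.INTER_CUBIC))
"
```

```text
t 19.65 pos [ 0.5369 -0.087   0.1811] rot [-9.e+01 -1.e-02  1.e-02] q [-9.2  3.5 -5.1 81.4 -0.  80.8] F [-1.2 -0.2 -0.2] M [-0.01  0.05 -0.  ] open 0.0131
shift [-0.03  0.11  0.04] turn [0.   0.01 0.01]
```

View pics/side14c.png

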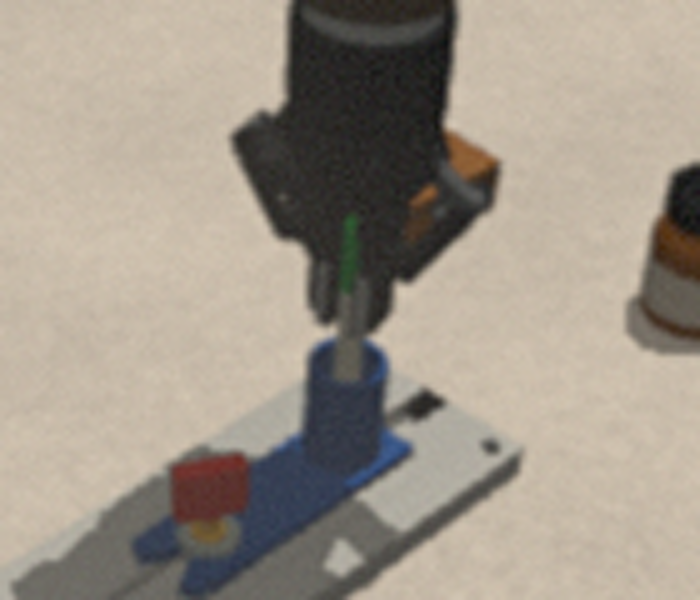

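Emit:
arm_command(rows=[0, 0.1, 0, 0, 0, 0, -1, 0, 0.15, 0, 0, 0, 0, -1, 0, 0.2, 0, 0, 0, 0, -1, 0, 0.2, 0, 0, 0, 0, -1], force=20)

```text
time: 20.03
ee_pos: [0.5369, -0.087, 0.1791]
tcp_rot: [-90.0, -0.0, 0.0]
wrist_force: [-0.5, -0.5, -0.0]
opening: 0.0133
```

```bash
python3 -c "
from h import *
go([.5366,-.0866,.18],0)"
```

```text
t 20.03 pos [ 0.5369 -0.087   0.1791] rot [-9.e+01 -1.e-02  1.e-02] q [-9.2  3.5 -5.3 81.2 -0.  80.8] F [-0.5 -0.5 -0. ] M [ 0.01 -0.07  0.03] open 0.0133
shift [-0.03 -0.09  0.04] turn [0.   0.01 0.01]
```

Emit:
arm_command(rows=[0, 0.05, 0, 0, 0, 0, -1, 0, 0.1, 0, 0, 0, 0, -1, 0, 0.15, 0, 0, 0, 0, -1, 0, 0.15, 0, 0, 0, 0, -1])

```text
time: 20.37
ee_pos: [0.5371, -0.087, 0.179]
tcp_rot: [-90.0, -0.1, 0.0]
wrist_force: [-1.8, -0.0, 9.8]
opening: 0.0133
```

```bash
python3 -c "
from h import *
go([.5366,-.0866,.18],0)"
```

```text
t 20.37 pos [ 0.5371 -0.087   0.179 ] rot [-9.002e+01 -1.100e-01  1.000e-02] q [-9.2  3.4 -5.4 81.1 -0.  80.8] F [-1.8 -0.   9.8] M [0.04 0.67 0.01] open 0.0133
shift [-0.05 -0.1   0.04] turn [0.02 0.01 0.11]
```

Emit:
arm_command(rows=[0, -0.08, 0, 0, 0, 0, -1, 0, -0.13, 0, 0, 0, 0, -1, 0, -0.13, 0, 0, 0, 0, -1, 0, -0.13, 0, 0, 0, 0, -0.6, 0, -0.13, 0, 0, 0, 0, -0.5, 0, -0.13, 0, 0, 0, 0, -0.4, 0, -0.13, 0, 0, 0, 0, -0.2, 0, -0.13, 0, 0, 0, 0, 0, 0, -0.13, 0, 0, 0, 0, 0])

```text
time: 21.12
ee_pos: [0.5368, -0.087, 0.1787]
tcp_rot: [-90.0, 0.0, 0.0]
wrist_force: [-0.9, 0.2, 0.1]
opening: 0.0428
```

```bash
python3 -c "
from h import *
go([.5366,-.0866,.18],0)
c=snap('side','side15');u,v=proj(c,[.5366,-.0866,.12])
u,v=int(u),int(v);cr=c['pixels'][max(v-60,0):v+60,max(u-70,0):u+70];cv2.imwrite('pics/side15c.png',cv2.resize(np.clip(cr*1.2,0,255).astype(np.uint8),None,fx=5,fy=5,interpolation=cv2.INTER_CUBIC))
"
```

```text
t 21.12 pos [ 0.5368 -0.087   0.1787] rot [-9.e+01  1.e-02  1.e-02] q [-9.2  3.5 -5.3 81.2 -0.  80.8] F [-0.9  0.2  0.1] M [ 0.04  0.01 -0.02] open 0.0428
shift [-0.02 -0.13  0.04] turn [-0.    0.01 -0.01]
```

View pics/side15c.png

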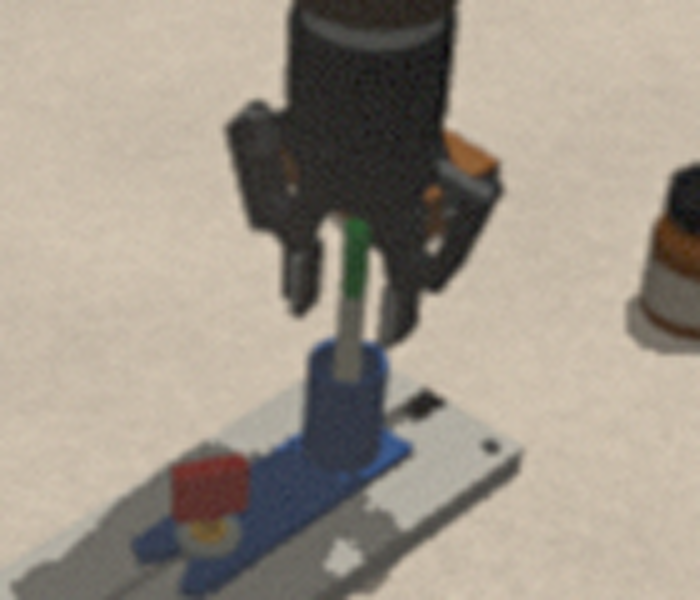

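Marker stands upright freely between the open fingers. Retreat straight up, then away.

Emit:
arm_command(rows=[0, -0.5, 0, 0, 0, 0, 0, 0, -2, 0, 0, 0, 0, 0, 0, -4.5, 0, 0, 0, 0, 0, 0, -7.5, 0, 0, 0, 0, 0, 0, -10.5, 0, 0, 0, 0, 0, 0, -13, 0, 0, 0, 0, 0, 0, -13, 0, 0, 0, 0, 0, 0, -13, 0, 0, 0, 0, 0])

```text
time: 21.83
ee_pos: [0.5373, -0.087, 0.3106]
tcp_rot: [-90.0, -0.2, 0.0]
wrist_force: [0.2, 0.2, -1.3]
opening: 0.0426
```

```bash
python3 -c "
from h import *
go([.5366,-.0866,.18],0)
c=snap('side','side16');u,v=proj(c,[.5366,-.0866,.08])
np.savez('/tmp/side16.npz',**c);u,v=int(u),int(v);cr=c['pixels'][max(v-60,0):v+60,max(u-70,0):u+70];cv2.imwrite('pics/side16c.png',cv2.resize(np.clip(cr*1.2,0,255).astype(np.uint8),None,fx=5,fy=5,interpolation=cv2.INTER_CUBIC))
P=cloud(c);im=c['pixels'].astype(int)
g=(im[...,1]>im[...,2]+15)&(im[...,1]>im[...,0]+15)&(abs(P[...,0]-.537)<.04)&(abs(P[...,1]+.087)<.04)&(P[...,2]>.1)
for lo in np.arange(.09,.18,.01):
    k=(abs(P[...,0]-.537)<.03)&(abs(P[...,1]+.087)<.03)&(P[...,2]>lo)&(P[...,2]<lo+.01)
    if k.sum()>2: print(round(lo,3),k.sum(),P[k].min(0).round(4),P[k].max(0).round(4),P[k].mean(0).round(4))
b=np.array([.5605,.0072]);yb=np.radians(-14);R=np.array([[np.cos(yb),-np.sin(yb)],[np.sin(yb),np.cos(yb)]])
L=(P[...,:2]-b)@R*1000;z=P[...,2]*1000
red=(im[...,2]>im[...,0]+50)&(abs(L[...,0])<40)&(abs(L[...,1])<40)&(z>50)
t=red&(z>np.percentile(z[red],98)-5);print(cv2.minAreaRect(L[t].astype(np.float32)))
f=(im[...,0]>im[...,2]+25)&(abs(L[...,0])<40)&(abs(L[...,1])<170)&(z>22)&(z<31)
print(np.percentile(L[f][:,1],[0,1,99,100]),np.percentile(L[f][:,0],[0,1,99,100]))
"
```

```text
t 21.83 pos [ 0.5373 -0.087   0.3106] rot [-9.003e+01 -1.800e-01  1.000e-02] q [-9.2  4.2 10.  95.6 -0.  80.8] F [ 0.2  0.2 -1.3] M [ 0.05 -0.05 -0.01] open 0.0426
shift [-0.11 13.06  0.05] turn [0.03 0.01 0.18]
0.09 18 [ 0.5315 -0.0938  0.0904] [ 0.5426 -0.0812  0.0999] [ 0.5361 -0.0851  0.0949]
0.1 21 [ 0.5311 -0.0935  0.1003] [ 0.5436 -0.0796  0.1099] [ 0.5369 -0.0857  0.1051]
0.11 17 [ 0.532  -0.0912  0.1108] [ 0.5439 -0.0829  0.1195] [ 0.5371 -0.0858  0.1143]
0.12 16 [ 0.5313 -0.0891  0.1208] [ 0.5414 -0.0822  0.1298] [ 0.5363 -0.0846  0.1256]
0.13 17 [ 0.5315 -0.0922  0.1312] [ 0.5429 -0.0809  0.1391] [ 0.536  -0.0848  0.1354]
0.14 21 [ 0.5314 -0.0911  0.1401] [ 0.544  -0.0806  0.1493] [ 0.5359 -0.085   0.1446]
0.15 20 [ 0.531  -0.0898  0.1508] [ 0.5449 -0.0801  0.1597] [ 0.5363 -0.0839  0.1551]
0.16 24 [ 0.5324 -0.0965  0.1603] [ 0.5447 -0.0811  0.168 ] [ 0.5378 -0.0871  0.1642]
((0.1284642219543457, 1.546372413635254), (29.94091033935547, 7.86070442199707), 58.694664001464844)
[-129.36025383 -126.77719814   20.22028672   24.35900156] [-25.28570924 -24.8325328   23.95439866  25.93428764]
```

View pics/side16c.png

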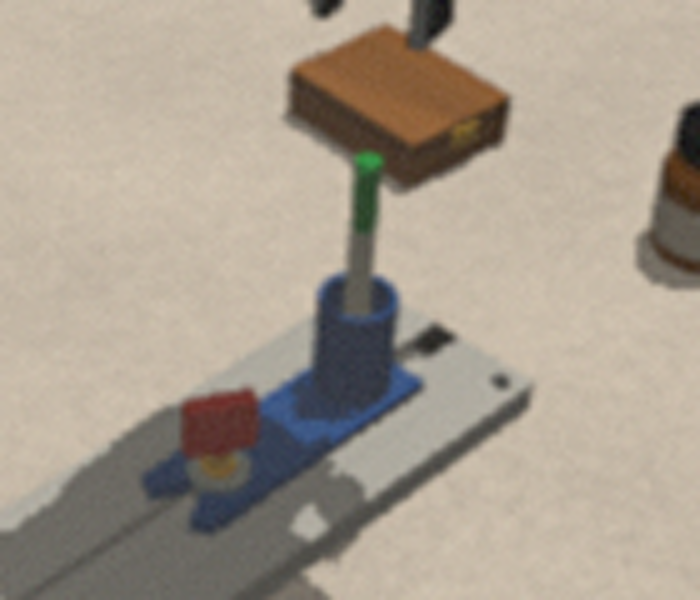

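Emit:
arm_command(rows=[-2, 0, -3, 0, 0, 0, 0, -4, 0, -7, 0, 0, 0, 0, -6, 0, -11, 0, 0, 0, 0, -8, 0, -15, 0, 0, 0, 0, -10, 0, -19, 0, 0, 0, 0, -12, 0, -23, 0, 0, 0, 0, -14, 0, -27, 0, 0, 0, 0, -16, 0, -30, 0, 0, 0, 0, -18, 0, -33, 0, 0, 0, 0, -18, 0, -33, 0, 0, 0, 0, -18, 0, -33, 0, 0, 0, 0, -18, 0, -33, 0, 0, 0, 0])

```text
time: 22.88
ee_pos: [0.3565, -0.4169, 0.3076]
tcp_rot: [-89.9, 0.1, -0.1]
wrist_force: [0.6, 0.2, -0.2]
opening: 0.0428
```

```bash
python3 -c "
from fit import *
go([.5366,-.0866,.18],0)
b0={'side':(.5605,.0072),'top':(.5584,.0031)};yb=np.radians(-14);R=np.array([[np.cos(yb),-np.sin(yb)],[np.sin(yb),np.cos(yb)]])
for n in ['side','top']:
    c=snap(n,n+'17');P=cloud(c);im=c['pixels'].astype(int)
    u,v=proj(c,[.5366,-.03,.08]);u,v=int(u),int(v);cr=c['pixels'][max(v-60,0):v+60,max(u-70,0):u+70];cv2.imwrite('pics/%s17c.png'%n,cv2.resize(np.clip(cr*1.2,0,255).astype(np.uint8),None,fx=5,fy=5,interpolation=cv2.INTER_CUBIC))
    b=np.array(b0[n]);L=(P[...,:2]-b)@R*1000;z=P[...,2]*1000
    bl=(im[...,0]>im[...,2]+25)&(abs(L[...,0])<40)&(abs(L[...,1])<170)
    f=bl&(z>22)&(z<31);print(n,'foot',np.percentile(L[f][:,1],[0,1,99,100]).round(1),np.percentile(L[f][:,0],[0,1,99,100]).round(1))
    f=bl&(z>80)&(z<92);print('rim',(L[f].min(0)+L[f].max(0))/2,np.percentile(z[f],[50]))
    red=(im[...,2]>im[...,0]+50)&(abs(L[...,0])<40)&(abs(L[...,1])<40)&(z>50)
    t=red&(z>np.percentile(z[red],98)-5);print(cv2.minAreaRect(L[t].astype(np.float32)),np.percentile(z[red],98))
    w_=(abs(L[...,0])<25)&(abs(L[...,1])<25)&(z>28.5)&(z<36)&(abs(im[...,0]-im[...,2])<25);print('washer',w_.sum(),L[w_].min(0),L[w_].max(0))
    for q in ['jar_mid','slidebox','dishes']:
        print(q,models.spot_point(q,n)[:1])
"
```

```text
t 22.88 pos [ 0.3565 -0.4169  0.3076] rot [-8.99e+01  6.00e-02 -7.00e-02] q [-49.5   5.   10.5  95.6   0.   40.6] F [ 0.6  0.2 -0.2] M [ 0.01 -0.05  0.03] open 0.0428
shift [17.98 12.8  33.03] turn [-0.1  -0.07 -0.06]
side foot [-126.9 -124.    30.1   32.6] [-25.2 -24.9  23.2  24.6]
rim [ -0.71649654 -98.37609956] [84.05661882]
((-0.07787322998046875, -0.08423614501953125), (34.20830154418945, 14.881974220275879), 67.76066589355469) 76.81125856473648
washer 46 [-17.24142384 -24.49142116] [24.10944494 21.71972048]
jar_mid [{'location': [363.5, 152.3], 'conf': 0.77}]
slidebox [{'location': [297.9, 139.7], 'conf': 0.61}]
dishes [{'location': [186.6, 206.8], 'conf': 0.78}]
top foot [-123.5 -122.7   28.8   31.2] [-23.8 -23.5  23.   23.3]
rim [ -3.05484376 -97.20739583] [85.17927857]
((-1.1956429481506348, 0.2060689926147461), (27.106082916259766, 8.466958999633789), 59.70328140258789) 81.62004291542074
washer 40 [-24.60302867 -20.64845833] [24.47294797 24.04237638]
jar_mid [{'location': [365.3, 249.8], 'conf': 0.72}]
slidebox [{'location': [365.9, 181.6], 'conf': 0.55}]
dishes [{'location': [231.2, 156.8], 'conf': 0.93}]
```

View pics/side17c.png

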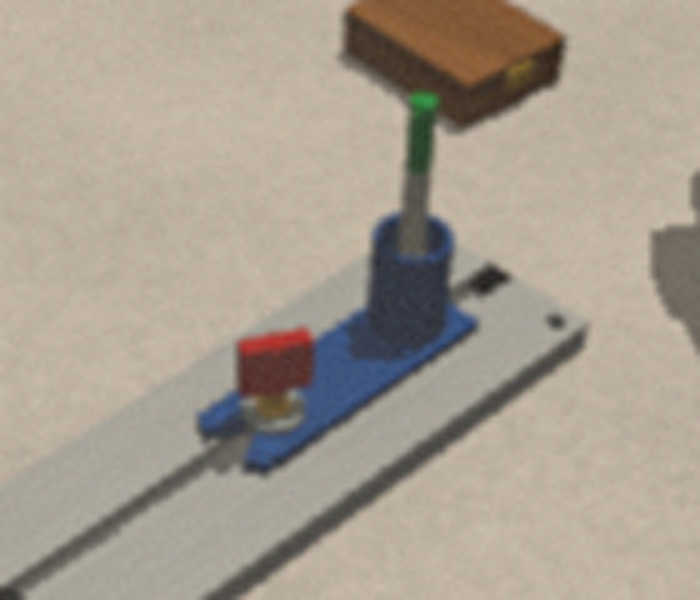

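View pics/top17c.png

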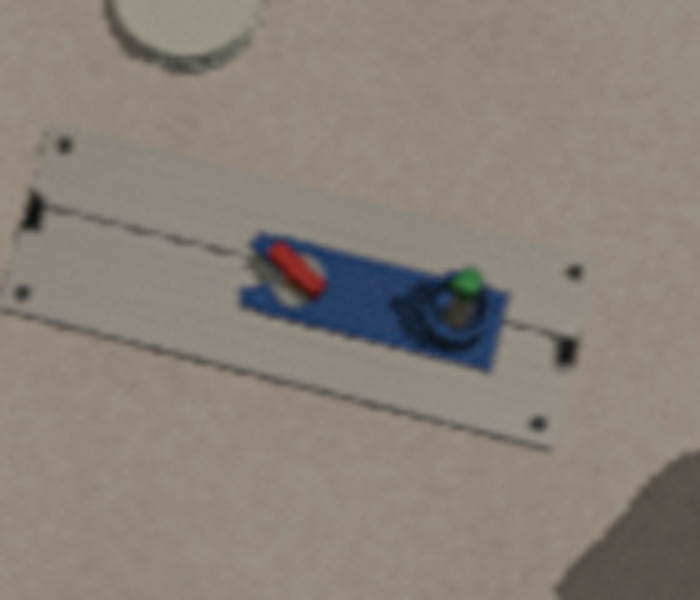

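```bash
python3 -c "
from workcell import bot
print(bot.job_done())"
```

```text
the job is handed in; nothing more can be done
None
```

I clamped the pot to the board with the T-bolt, stood the marker in the cup and handed the job in at about 23 s. I have no verdict back.

- **Bolt:** The head went down through the open stretch of the slot and slid into the fork without meeting any force. I then turned it about 227° clockwise in total. By about 102° the torque had risen to 0.15 N m, so the head had reached its stop. At the end of tightening the torque was about 0.29 N m.
- **Nut after release:** Four camera fits put the bar at 59° to 68° to the board. That means the nut sprang back to about 1.95 rad (±0.1), which is past the 1.6 rad that counts as firm. I could not measure the washer force directly; it is inferred from the bar angle and the torque.
- **Pot:** In the last pictures it stands upright, with its foot where it was at the start.
- **Marker:** It touched the cup floor before release, stands vertical, and is within about 3 mm of the cup's centre.
- **Bystanders:** The jar, the slide box and the dishes are within about 2 pixels of their starting picture positions. The arm is clear of everything.

**Disagreements:** The two cameras differed by 2 to 4 mm on the board's position. I used the side camera, which matched the gripper's known position to under 1 mm. One picture taken under the arm's shadow suggested the pot's foot had shifted by 3 mm, but this was gone once the arm was out of the way. My final colour-based check of the washer's position mixed in the aluminium board and was unusable. The bolt's centring on the seat, about 1.5 mm off and then corrected by 1 mm, therefore rests on the earlier measurement.

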